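# Load a test bar into a spring-lidded specimen chamber

### The arm

A 6-joint arm with a two-finger parallel gripper is mounted at the origin on a cart in front of the work surface, level with it; the furniture and walls round the work are solid. World frame = base frame: x ahead of the robot, y to its left, z up, the work surface at z = 0. Lengths are in mm, angles in rad, forces in N, time in s.
With the tool pointing down it reaches from about 300 to 875 mm from the base axis. Payload 6.4 kg.
Tool frame: the origin (TCP) lies midway between the tips of the shut fingers; the grasp point (between the pads) lies 19 mm behind it (manip.grasp_offset is the distance from the TCP to the grasp point, in mm); z points along the fingers, y is the direction in which the jaws open and shut (so a half turn about z gives the same grasp; the last joint's range is limited). The gripper opens to 85 mm and grips with 20 to 120 N. Pads are 22 mm wide; open, the fingers measure 114 mm over their backs; the gripper's body (76 mm by 85 mm) begins 54 mm behind the grasp point. The pads swing forward as they close: fully open they stand 13 mm farther back than shut.
Start: joints at [0.981, 0.181, 1.607, -0, 1.354, -0.206], TCP at [215.297, 533.187, 207.588] pointing down, gripper open.
Joint ranges: [-2.99, 2.99], [-0.89, 2.07], [0.3, 2.58], [-1.14, 4.28], [0, 2.63], [-3.12, 3.12]. Speed limits (rad/s): [2.57, 2.57, 3.01, 3.14, 3.14, 3.14].

### API

Orientations are given as a 3x3 rotation matrix whose columns are the frame's x, y, z axes.
In Python, from bench import manip, optics, job gives the robot as it stands.
- The arm moves only by the shell command python3 -m pendant 'ROWS' [FORCE]. ROWS is JSON, a list of rows, each an object of numbers: "tx", "ty", "tz": the shift along the tool's x, y, z in mm; "ax", "ay", "az": the turn, a rotation vector about the tool's x, y, z in degrees; "fingers": the finger opening in mm, from 0 to 85.4. In form: [{"tx": .., "ty": .., "tz": .., "ax": .., "ay": .., "az": .., "fingers": ..}, ...]. A call has 1 to 12 rows; each row is the pose to reach, as a shift and turn from the pose commanded when the call began, along the tool's axes at that moment; what a row does not reach only later rows make up. A row lasts 1/8 s, in which the tool goes at most 62.5 mm and 10.7 degrees, less where a joint would pass 70% of its speed; a pose out of reach is approached as far as the arm can. A call with a gripper value outside its range is refused whole. The fingers move at their own pace and stop on an object; FORCE is the grip in N (left out, the last holds). Time passes only in rows, so rows that repeat a pose let the fingers close. It gives the time, the measured TCP pose, the force and the opening at its end, in the units of the state.
- manip.observe(): the state, without advancing time (a new reading comes with each control period).
- optics.camera(name): name is "side" or "top" or "wrist"; returns a dict with "img" (420x560x3 uint8, red, green, blue), "fovy" (degrees; the focal length in pixels is half the picture's height over the tangent of half this angle, whatever the lens; pixels are square), "cx", "cy" (the principal point, pixels), "k1" (the pictures are not rectified: a ray, as slopes to the right and down, at radius r is drawn at 1 + k1 r^2 times it, then the intrinsics apply), "R" (3x3) and "t" (3): a world point X has camera coordinates R X + t. Camera axes: x right, y down, z forward; pixel columns grow to the right and rows downward; lengths in mm; the calibration is good to about 2 mm. A picture is of the moment at which its call begins. There is no depth.
- job.job_done(): hands the job in, once; it reports no verdict.
The state is a dict: "t": time; "qpos": joint angles; "joint_velocities": joint speeds; "effort": joint torques, N m; "eef_pos": TCP position; "tcp_rot": TCP orientation; "wrist_force": force on the tool from outside, world axes, zero at the start; "wrist_torque": the same for the moment, N m; "opening": opening from 0.0 (shut) to 1.0 (fully open).
Only numpy, scipy, OpenCV 4.12 (cv2) and the standard library are available. Lean on these libraries where they do the work, as an engineer would, in place of code of your own. Each camera call takes 0.05 s, during which the arm holds its last target.

### The job

Slide the chamber's thumb latch sideways so that its spring cover pops fully open. Then lift the printed test bar out of its grey carrier by its two ends, lay it flat on the bare worktop and let go, take it again across its middle and lay it, broad side down, in the two end seats inside the chamber and let go. Finally swing the cover down and press it shut until the latch snaps home, leaving the white jar, the tape roll and the steel block where they stand.

Things in the scene. Friction and masses are not known exactly. Their poses are not given: they have to be found in the camera images.
- chamber: Specimen chamber: fixed white open-topped box. Origin: middle of its underside, on the worktop. x towards the hinge side, y the way the latch slides to open, z up. Walls reach x +-65, y +-53 mm (feet to 62), rim 40 mm high. Well 114 (x) by 94 mm (y), floor 16 mm above the worktop. A latch ledge 60 mm wide, 34 mm high sticks out at the -x side to x = -103 mm.
- chamber_seat (a point): Where the bar's centre lies when seated: 25 mm above the chamber's origin, axes as the chamber's. The bar lies along x on two aluminium seats, 5 mm clear of the floor. End walls: inner faces x = +-32.5 mm, top 33 mm above the worktop. Side lips: inner faces y = +-8 mm, for |x| 22 to 32.5 mm, top 27 mm. For |x| < 22 mm the bar's sides are free out to the well's walls.
- latch_grip (a point): Middle of the latch's thumb piece: a dark steel block 10 mm wide (chamber y), 16 mm long (chamber x), 18 mm tall on a flat slide on the ledge, at chamber x = -88 mm. This point is 8 mm under its top and 50 mm above the worktop; beside it the slide's top is 41 mm above the worktop. Axes as the chamber's.
- latch (a joint): Latch slide along the chamber's +y: 0 = home (cover held), 0.012 m = stop. It frees the cover from about 0.006 m. A spring (1.2 N at home, 2.7 N at the stop) brings it back when let go. The tongue is bevelled: a cover pressed down pushes it aside, then it snaps back to 0 over the cover's pin.
- cover (a joint): Cover angle: 0 shut (top 46 mm above the worktop), 1.75 rad open stop, a little past upright. Plate with grey frame and clear window, 128 mm from hinge to free edge, 108 mm wide, 6 mm thick. A spring opens it (about 1 N at the free edge) and it reopens if let go before the latch snaps; pressing it past the bevel takes about 3 N at the free edge.
- cover_hinge (a point): Middle of the cover's hinge line, which runs along the chamber's y, at chamber x = +66 mm, 43 mm above the worktop. Axes as the chamber's.
- cover_edge (a point): Middle of the cover's free edge, on its outer face (the top face when shut); moves with the cover. z: outward normal of the outer face; x: from the free edge to the hinge.
- carrier: The bar's carrier: fixed grey plastic channel, origin mid underside. Channel along its y, 50 mm long, 16 mm wide, floor 18 mm above the worktop, between cheeks 32 mm high; the bar lies sunk between them, only its ends, 5 mm out at either side, can be taken. Body 44 mm wide (x), with 6 mm high ears to x = +-36 mm. Nothing stands beyond the channel's two ends.
- bar_center (a point): Centre of the loose printed tensile test bar: bronze-coloured, 60 mm long (y), 12 mm wide (x), 8 mm thick (z, up while it lies flat), about 20 g, both ends alike. Starts flat in the carrier, 22 mm above the worktop; flat on the worktop this point is 4 mm above it.
- tensile_bar: The same test bar; origin at the centre of its underside, axes as above.
- jar_steel: Bystander: white powder jar, 50 mm diameter, 62 mm high; origin at the middle of its underside.
- tape_roll: Bystander: flat roll of tape, 85 mm diameter, 19 mm high; origin at the middle of its underside.
- gauge_block: Bystander: ground steel block with three holes, 50 x 75 x 25 mm; origin at the middle of its underside.

How it is judged (in metres and radians):
On the way, in this order (a step that is already met when the one before it is completed fails the run):
1. the cover has sprung fully open (value of joint cover above 1.5 rad), for 0.2 s.
2. the bar lies flat on the bare worktop, let go (height (world z) of bar_center below 0.009 m and angle between the z axis of bar_center and the z axis of chamber_seat, either way round below 0.15 rad and linear speed of tensile_bar below 0.02 m/s and contact force between tensile_bar and the fingers below 0.05 N), for 0.2 s.
3. the bar lies in the two end seats, let go, with the cover open (x of bar_center in the frame of chamber_seat between -0.005 and 0.005 m and y of bar_center in the frame of chamber_seat between -0.004 and 0.004 m and z of bar_center in the frame of chamber_seat between -0.003 and 0.003 m and angle between the y axis of bar_center and the x axis of chamber_seat, either way round below 0.12 rad and angle between the z axis of bar_center and the z axis of chamber_seat, either way round below 0.1 rad and contact force between tensile_bar and the fingers below 0.05 N and value of joint cover above 0.8 rad and linear speed of tensile_bar below 0.02 m/s), for 0.2 s.
At the end, for the whole second after the job is handed in: The cover is shut (within 0.03 rad) and held by the latch, which is back home (within 2 mm); the bar lies at rest in the chamber's end seats, broad side down, its centre within 5 mm along and 4 mm across and 3 mm in height of the seat's centre, its length along the chamber's x within 0.12 rad (x of bar_center in the frame of chamber_seat between -0.005 and 0.005 m and y of bar_center in the frame of chamber_seat between -0.004 and 0.004 m and z of bar_center in the frame of chamber_seat between -0.003 and 0.003 m and angle between the y axis of bar_center and the x axis of chamber_seat, either way round below 0.12 rad and angle between the z axis of bar_center and the z axis of chamber_seat, either way round below 0.1 rad and value of joint cover below 0.03 rad and value of joint latch below 0.002 m and linear speed of tensile_bar below 0.02 m/s and velocity of joint cover below 0.1 rad/s); the robot touches nothing.
It fails at once if the white jar is moved by more than 20 mm (distance of jar_steel from where it was at the start of the episode above 0.02 m).
It fails at once if the tape roll is moved by more than 20 mm (distance of tape_roll from where it was at the start of the episode above 0.02 m).
It fails at once if the steel block is moved by more than 20 mm (distance of gauge_block from where it was at the start of the episode above 0.02 m).
It also fails if it takes over 70 s, if anything falls off the work surface, if the arm or the gripper's body presses on something with over 40 N, if the wrist force passes 120 N, or if a joint passes its speed limit or range.

## Working session

There is one attempt and no reset: what is moved stays moved. The work goes in short steps, Python scripts to look and compute and a shell command to move; the robot and the scene stay as the last step left them, time stands still between calls to the robot, and variables do not carry over. Pictures are saved under pics/ and viewed, and the job is handed in when it is done.

```bash
ls; mkdir -p pics; python3 - <<'E'
from bench import manip, optics, job
import cv2
s=manip.observe(); print(s)
for n in ["side","top","wrist"]:
    c=optics.camera(n); cv2.imwrite(f"pics/{n}0.png",c["img"][:,:,::-1]); print(n,{k:v for k,v in c.items() if k!="img"})
E
```

```text
pics
{'t': 0.0, 'qpos': array([ 9.80678786e-01,  1.81557813e-01,  1.60802422e+00, -1.54142654e-05,
        1.35377687e+00, -2.06289590e-01]), 'joint_velocities': array([ 0.00157727,  0.00016683, -0.00097663,  0.00045514,  0.00172072,
       -0.00072154]), 'effort': array([-1.17069198e-04, -4.44844615e+01, -3.51356363e+01, -2.97224688e-05,
        8.50566983e-03,  2.50024065e-06]), 'eef_pos': array([214.96550246, 532.66194049, 206.66691456]), 'tcp_rot': array([[-9.27239049e-01,  3.74468695e-01, -9.70336418e-04],
       [ 3.74469792e-01,  9.27237940e-01, -1.47590695e-03],
       [ 3.47051793e-04, -1.73188023e-03, -9.99998440e-01]]), 'wrist_force': array([-0.18760137,  0.22266566,  0.35978431]), 'wrist_torque': array([-0.00391079,  0.00163056,  0.03511065]), 'opening': 1.002507398756423}
side {'fovy': 52.44653820795871, 'cx': 287.2264915784342, 'cy': 214.77202264091335, 'k1': -0.12672278574377704, 'R': array([[ 0.99984545,  0.01203396, -0.01281658],
       [-0.00301449, -0.6008675 , -0.79934296],
       [-0.01732032,  0.79925805, -0.60073835]]), 't': array([-613.52453237,   84.27925327,  961.69770165])}
top {'fovy': 44.37097223365994, 'cx': 274.0960376793186, 'cy': 212.37764085112417, 'k1': 0.037766268461898324, 'R': array([[-0.02493553, -0.99947803,  0.02053965],
       [-0.98645748,  0.02126853, -0.16263238],
       [ 0.16211065, -0.02431681, -0.98647292]]), 't': array([  77.97995061,  609.87395959, 1251.31356917])}
wrist {'fovy': 58.663004835550595, 'cx': 279.76115941783036, 'cy': 215.75948467886332, 'k1': -0.0038297763319636064, 'R': array([[ 0.37463579,  0.9271703 , -0.00180401],
       [ 0.89215055, -0.3599545 ,  0.27294717],
       [ 0.25241915, -0.10386523, -0.96202733]]), 't': array([-574.54097625,  -35.00019279,  378.91260657])}
```

View pics/side0.png

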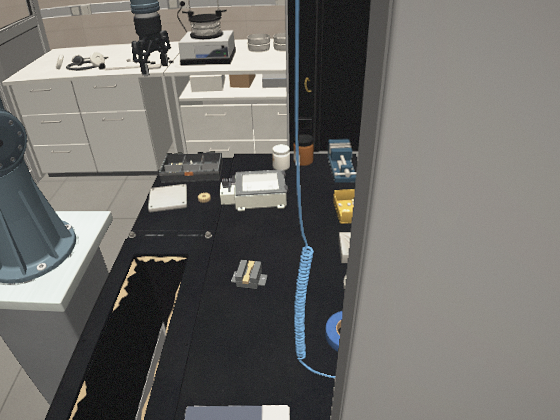

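View pics/top0.png

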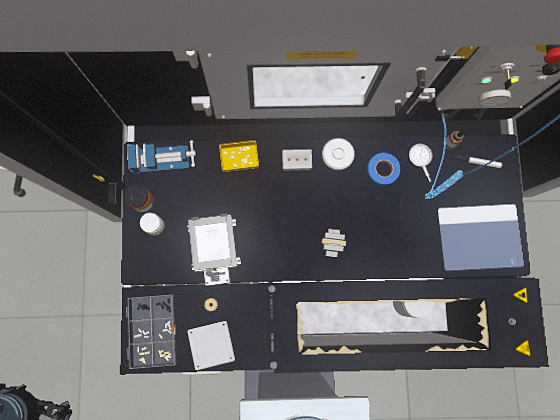

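View pics/wrist0.png

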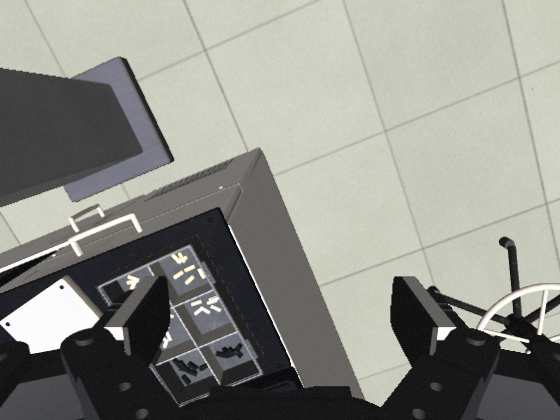

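The top view shows the chamber at about (213,242) with its latch ledge towards the robot, and the carrier at (334,242). The jar is at (151,224), the gauge block at (297,160), and a tape roll at (338,153) or (384,167). I'll write the helpers and zoom in.

```bash
cat > h.py <<'E'
import numpy as np, cv2
from bench import manip, optics
def K(c):
    h=c["img"].shape[0]; f=h/2/np.tan(np.radians(c["fovy"])/2)
    return np.array([[f,0,c["cx"]],[0,f,c["cy"]],[0,0,1]])
def D(c): return np.array([c["k1"],0,0,0,0.])
def proj(c,P):
    P=np.atleast_2d(np.float64(P)); r,_=cv2.Rodrigues(c["R"])
    return cv2.projectPoints(P,r,c["t"],K(c),D(c))[0][:,0]
def plane(c,uv,z):
    uv=np.float64(uv).reshape(-1,1,2); n=cv2.undistortPoints(uv,K(c),D(c))[:,0]
    d=np.c_[n,np.ones(len(n))]@c["R"]; o=-c["R"].T@c["t"]
    return o+d*((z-o[2])/d[:,2])[:,None]
def save(c,name,box=None,s=1):
    im=c["img"][:,:,::-1]
    if box: x0,y0,x1,y1=box; im=im[y0:y1,x0:x1]
    im=cv2.resize(im,None,fx=s,fy=s,interpolation=cv2.INTER_CUBIC)
    cv2.imwrite("pics/"+name+".png",im)
E
python3 - <<'E'
from h import *
c=optics.camera("top"); save(c,"topA",(120,120,260,300),3.3);save(c,"topB",(270,120,420,270),4)
print(plane(c,[[213,242]],46),plane(c,[[334,242]],26),plane(c,[[338,153],[384,167]],19),plane(c,[[297,160]],25),plane(c,[[151,224]],62))
c=optics.camera("side"); save(c,"sideA",(190,130,350,300),3.5)
E
```

```text
[[540.29889665 218.30215448  46.        ]] [[535.45919466 -87.71026297  26.        ]] [[ 771.58483513 -109.55231322   19.        ]
 [ 731.12345985 -228.9412277    19.        ]] [[ 7.53121552e+02 -2.46481450e-01  2.50000000e+01]] [[586.84822824 369.24019252  62.        ]]
```

View pics/topA.png

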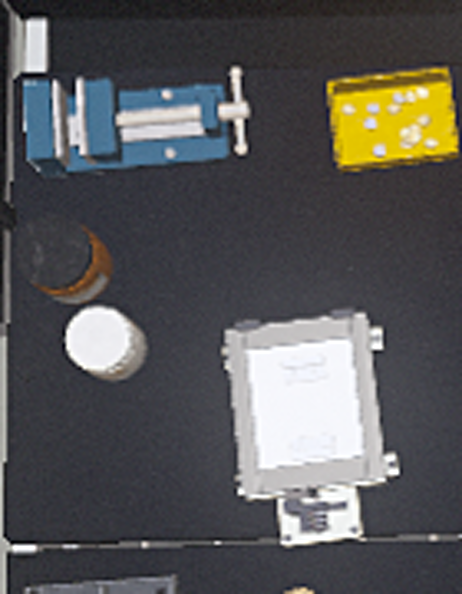

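View pics/topB.png

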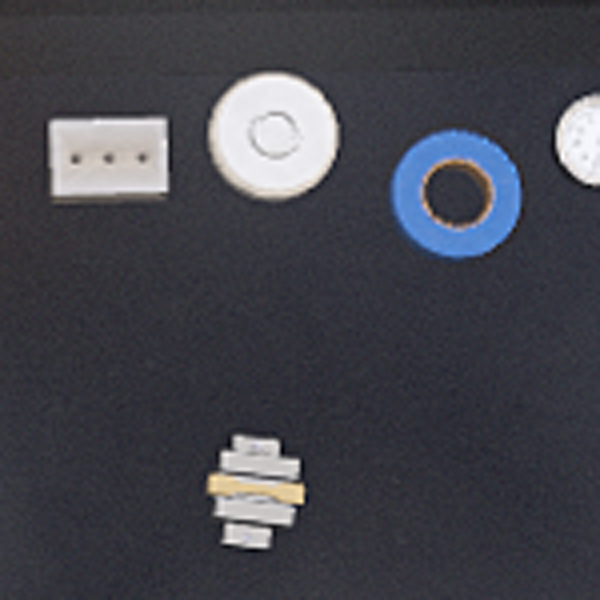

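View pics/sideA.png

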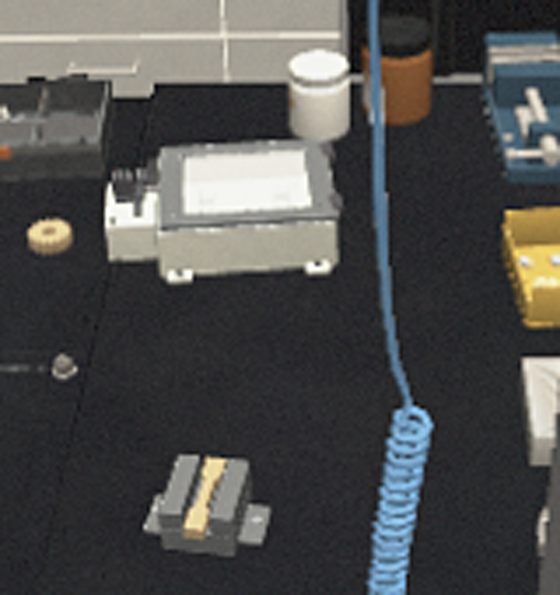

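```bash
python3 - <<'E'
from h import *
s=manip.observe(); c=optics.camera("wrist"); T=s["tcp_rot"]
o=-c["R"].T@c["t"]; print("cam in tool",T.T@(o-s["eef_pos"])); print(T.T@c["R"].T)
c=optics.camera("top")
# cover corners (crop px/3.3+120), z=46
q=np.array([[228,328],[364,314],[383,478],[240,495]])/3.3+[120,120]
P=plane(c,q,46);print(P)
print("mean",P.mean(0), np.degrees(np.arctan2(*(P[0]+P[1]-P[2]-P[3])[[1,0]])))
b=np.array([[209,483],[304,493]])/4+[270,120]; P=plane(c,b,26);print(P,P.mean(0),np.degrees(np.arctan2(*(P[0]-P[1])[[1,0]])))
E
```

```text
cam in tool [  69.5777608     0.48931827 -166.24973519]
[[-1.70374240e-04 -9.61937670e-01 -2.73268895e-01]
 [ 9.99999950e-01 -9.11794226e-05 -3.02505376e-04]
 [ 2.66074816e-04 -2.73268933e-01  9.61937638e-01]]
[[598.76908337 277.89022119  46.        ]
 [607.32557708 174.40775667  46.        ]
 [481.99536283 161.48616681  46.        ]
 [471.92891794 268.61827909  46.        ]]
mean [540.0047353  220.60060594  46.        ] 5.029645932955645
[[ 539.32778995  -57.8287495    26.        ]
 [ 531.58060382 -118.21641644   26.        ]] [535.45419688 -88.02258297  26.        ] 82.68940750223285
```

```bash
python3 -m pendant '[{"tx":-48,"ty":-23,"az":-3},{"tx":-96,"ty":-46,"az":-6},{"tx":-144,"ty":-69,"az":-10},{"tx":-192,"ty":-92,"az":-13},{"tx":-240,"ty":-115,"az":-17},{"tx":-288,"ty":-138,"az":-20},{"tx":-336,"ty":-161,"az":-24},{"tx":-381,"ty":-183,"az":-27},{"tx":-381,"ty":-183,"az":-27},{"tx":-381,"ty":-183,"az":-27}]'; python3 - <<'E'
from h import *
s=manip.observe(); print(s["t"],s["eef_pos"],s["tcp_rot"],s["wrist_force"],s["qpos"])
c=optics.camera("wrist"); save(c,"w1")
E
```

```text
0.35 [215.21417767 533.07262783 207.36891841] [[-9.27238095e-01  3.74472255e-01 -2.14231934e-04]
 [ 3.74472311e-01  9.27238026e-01 -3.63012607e-04]
 [ 6.27058459e-05 -4.16823045e-04 -9.99999911e-01]] [0.30102294 0.50983657 0.17352033] [ 9.80723167e-01  1.80998292e-01  1.60722308e+00 -2.45588065e-05
  1.35379211e+00 -2.06240268e-01]schema error: expected keys tx, ty, tz, ax, ay, az, fingers
```

View pics/w1.png

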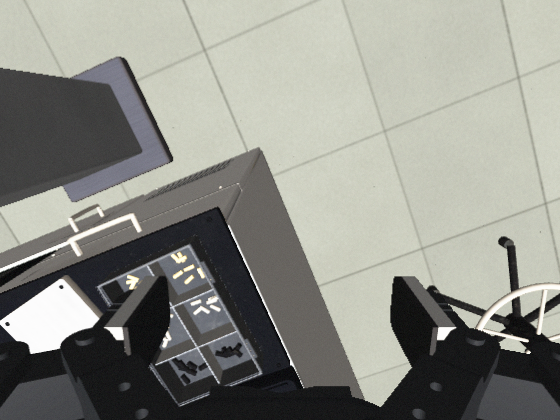

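All seven keys are needed in every row, so that move was refused and the view is unchanged. I'll resend it.

```bash
python3 -m pendant '[{"tx":-48,"ty":-23,"tz":0,"ax":0,"ay":0,"az":-3,"fingers":85},{"tx":-96,"ty":-46,"tz":0,"ax":0,"ay":0,"az":-6,"fingers":85},{"tx":-144,"ty":-69,"tz":0,"ax":0,"ay":0,"az":-10,"fingers":85},{"tx":-192,"ty":-92,"tz":0,"ax":0,"ay":0,"az":-13,"fingers":85},{"tx":-240,"ty":-115,"tz":0,"ax":0,"ay":0,"az":-17,"fingers":85},{"tx":-288,"ty":-138,"tz":0,"ax":0,"ay":0,"az":-20,"fingers":85},{"tx":-336,"ty":-161,"tz":0,"ax":0,"ay":0,"az":-24,"fingers":85},{"tx":-381,"ty":-183,"tz":0,"ax":0,"ay":0,"az":-27,"fingers":85},{"tx":-381,"ty":-183,"tz":0,"ax":0,"ay":0,"az":-27,"fingers":85},{"tx":-381,"ty":-183,"tz":0,"ax":0,"ay":0,"az":-27,"fingers":85}]'; python3 - <<'E'
from h import *
s=manip.observe(); print(s["t"],s["eef_pos"],s["tcp_rot"],s["wrist_force"],s["qpos"])
c=optics.camera("wrist"); save(c,"w2")
E
```

```text
t: 1.65
eef_pos: [499.7, 220.9, 207.4]
tcp_rot: [[-0.996, -0.086, -0.001], [-0.086, 0.996, 0.0], [0.001, 0.0, -1.0]]
wrist_force: [0.3, -0.5, 0.3]
opening: 0.997
1.65 [499.72617957 220.92757875 207.40556276] [[-9.96271386e-01 -8.62718738e-02 -6.99583945e-04]
 [-8.62720899e-02  9.96271572e-01  2.84861058e-04]
 [ 6.72400099e-04  3.44153490e-04 -9.99999715e-01]] [ 0.33863289 -0.46928991  0.30082513] [ 1.98689021e-01  1.17659591e-01  1.67903178e+00  4.28161220e-04
  1.34553089e+00 -1.45858245e+00]
```

View pics/w2.png

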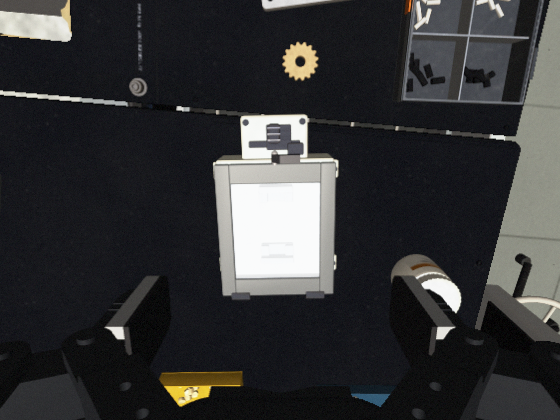

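```bash
python3 - <<'E'
import cv2
im=cv2.imread("pics/w2.png")[100:310,195:355]
cv2.imwrite("pics/w2z.png",cv2.resize(im[:105],None,fx=5,fy=5,interpolation=cv2.INTER_CUBIC));cv2.imwrite("pics/w2y.png",cv2.resize(im[105:],None,fx=5,fy=5,interpolation=cv2.INTER_CUBIC))
E
```

```text
(no output)
```

View pics/w2z.png

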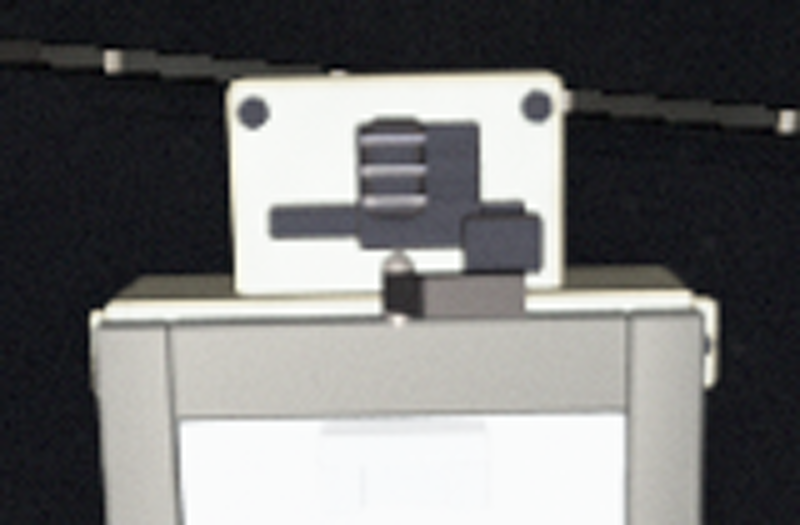

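View pics/w2y.png

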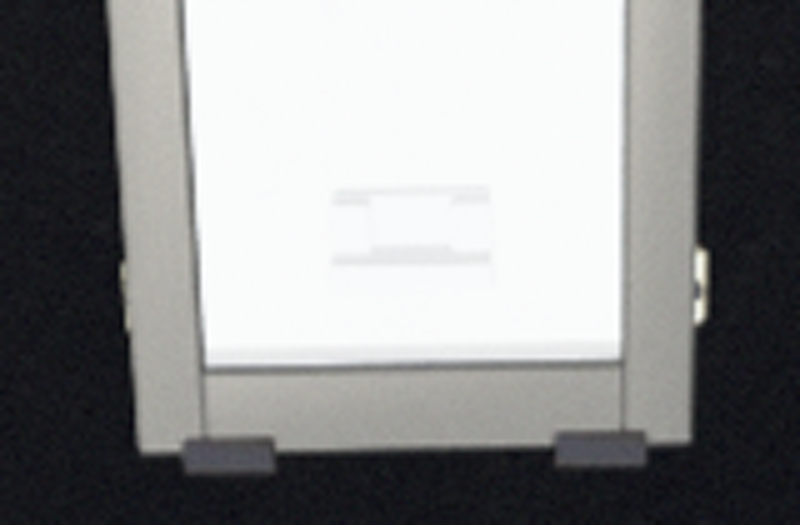

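```bash
python3 - <<'E'
from h import *
c=optics.camera("wrist"); s=manip.observe()
P=plane(c,[[214.4,164.2],[335.8,162.2],[333.4,293.4],[222.6,295.4]],46);print(P)
e=P[0:2].mean(0); h=P[2:].mean(0); print("len",np.linalg.norm(h-e),"wid",np.linalg.norm(P[0]-P[1]),np.linalg.norm(P[2]-P[3]))
d=(h-e)/np.linalg.norm(h-e); w=P[1]+P[2]-P[0]-P[3]
print("yaw",np.degrees(np.arctan2(d[1],d[0])),np.degrees(np.arctan2(-w[0],w[1])))
o=e+62*d; print("origin",o, h-66*d)
yaw=np.arctan2(d[1],d[0]); R=np.array([[np.cos(yaw),-np.sin(yaw)],[np.sin(yaw),np.cos(yaw)]])
print("pred thumb",o[:2]+R@[-88,0])
T=plane(c,np.array([[362,122],[425,122],[425,210],[362,210]])/5+[195,100],58); print(T, T.mean(0))
E
```

```text
[[481.07503536 162.83093428  46.        ]
 [470.04764619 268.70686868  46.        ]
 [596.26642692 282.64700437  46.        ]
 [607.75344472 175.81480101  46.        ]]
len 127.16317338786462 wid 106.44865802535735 107.44799324561711
yaw 6.0769471247386635 6.042059395811308
origin [537.21293914 222.332469    46.        ] [536.38081498 222.2438792   46.        ]
pred thumb [449.70744469 213.01643768]
[[442.71071171 206.83093253  58.        ]
 [441.80792717 217.14075972  58.        ]
 [455.98778146 218.38555962  58.        ]
 [456.90175144 207.94616593  58.        ]] [449.35204295 212.57585445  58.        ]
```

Chamber origin is about (536.8, 222.3) with yaw 6.05°, and the predicted and seen thumb positions agree within 0.6 mm. I'll push the thumb from its -y side with shut fingers.

```bash
python3 -m pendant '[{"tx":20,"ty":-20,"tz":0,"ax":0,"ay":0,"az":-1,"fingers":0},{"tx":52,"ty":-41,"tz":20,"ax":0,"ay":0,"az":-1.1,"fingers":0},{"tx":52,"ty":-41,"tz":60,"ax":0,"ay":0,"az":-1.1,"fingers":0},{"tx":52,"ty":-41,"tz":100,"ax":0,"ay":0,"az":-1.1,"fingers":0},{"tx":52,"ty":-41,"tz":130,"ax":0,"ay":0,"az":-1.1,"fingers":0},{"tx":52,"ty":-41,"tz":150,"ax":0,"ay":0,"az":-1.1,"fingers":0},{"tx":52,"ty":-41,"tz":162,"ax":0,"ay":0,"az":-1.1,"fingers":0},{"tx":52,"ty":-41,"tz":162,"ax":0,"ay":0,"az":-1.1,"fingers":0}]'; python3 - <<'E'
from h import *
c=optics.camera("wrist"); save(c,"w3"); c=optics.camera("side"); save(c,"s3",(190,130,350,300),3.5)
E
```

```text
t: 2.75
eef_pos: [451.1, 176.0, 45.2]
tcp_rot: [[-0.994, -0.108, -0.001], [-0.108, 0.994, -0.0], [0.001, 0.0, -1.0]]
wrist_force: [-0.3, 0.5, 0.3]
opening: 0.003
```

View pics/w3.png

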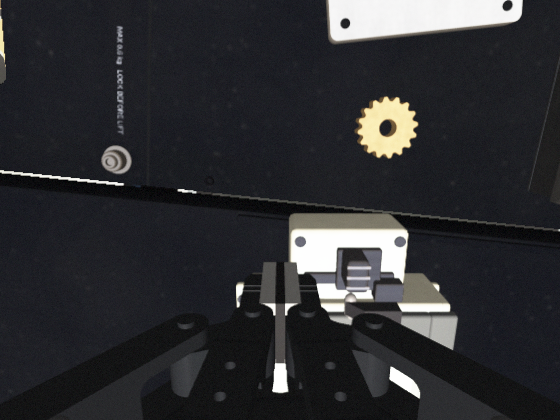

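View pics/s3.png

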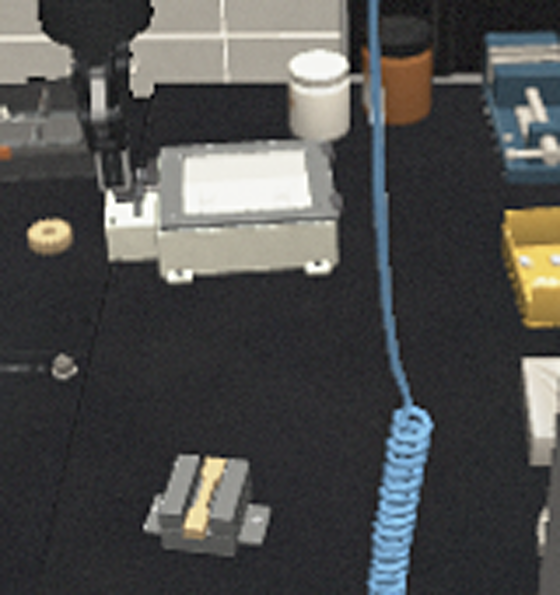

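The shut fingers (tips about (280,265)) stand just left of the thumb (about (360,268)). Now I push along tool +y.

```bash
python3 -m pendant '[{"tx":0,"ty":8,"tz":0.5,"ax":0,"ay":0,"az":0,"fingers":0},{"tx":0,"ty":14,"tz":1,"ax":0,"ay":0,"az":0,"fingers":0},{"tx":0,"ty":18,"tz":1,"ax":0,"ay":0,"az":0,"fingers":0},{"tx":0,"ty":21,"tz":1,"ax":0,"ay":0,"az":0,"fingers":0},{"tx":0,"ty":24,"tz":1,"ax":0,"ay":0,"az":0,"fingers":0},{"tx":0,"ty":26,"tz":1,"ax":0,"ay":0,"az":0,"fingers":0},{"tx":0,"ty":26,"tz":1,"ax":0,"ay":0,"az":0,"fingers":0}]'; python3 - <<'E'
from h import *
c=optics.camera("wrist"); save(c,"w4"); c=optics.camera("side"); save(c,"s4",(190,130,350,300),3.5)
E
```

```text
t: 3.72
eef_pos: [449.0, 201.4, 44.5]
tcp_rot: [[-0.994, -0.107, -0.0], [-0.107, 0.994, -0.0], [0.0, -0.0, -1.0]]
wrist_force: [0.2, -0.3, -0.7]
opening: -0.001
```

View pics/w4.png

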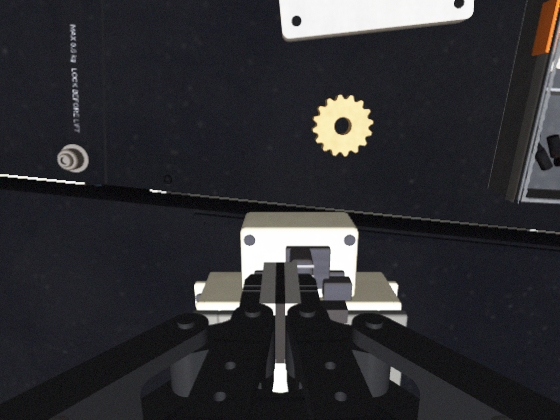

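View pics/s4.png

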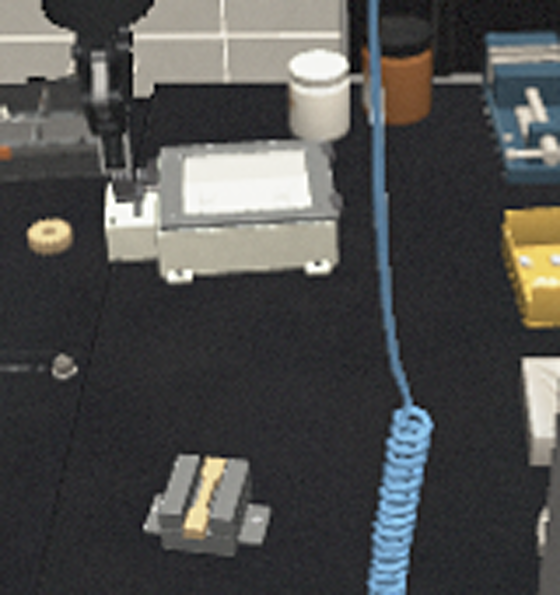

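No contact yet, since the shut fingers are slimmer than I assumed. Continuing.

```bash
python3 -m pendant '[{"tx":0,"ty":2,"tz":0,"ax":0,"ay":0,"az":0,"fingers":0},{"tx":0,"ty":4,"tz":0,"ax":0,"ay":0,"az":0,"fingers":0},{"tx":0,"ty":6,"tz":0,"ax":0,"ay":0,"az":0,"fingers":0},{"tx":0,"ty":7,"tz":0,"ax":0,"ay":0,"az":0,"fingers":0},{"tx":0,"ty":7,"tz":0,"ax":0,"ay":0,"az":0,"fingers":0}]'; python3 - <<'E'
from h import *
c=optics.camera("wrist"); save(c,"w5",(180,190,420,330),3)
E
```

```text
t: 4.45
eef_pos: [448.3, 208.3, 44.6]
tcp_rot: [[-0.994, -0.107, -0.0], [-0.107, 0.994, -0.0], [0.0, -0.0, -1.0]]
wrist_force: [-0.4, -0.4, -0.8]
opening: 0.002
```

View pics/w5.png

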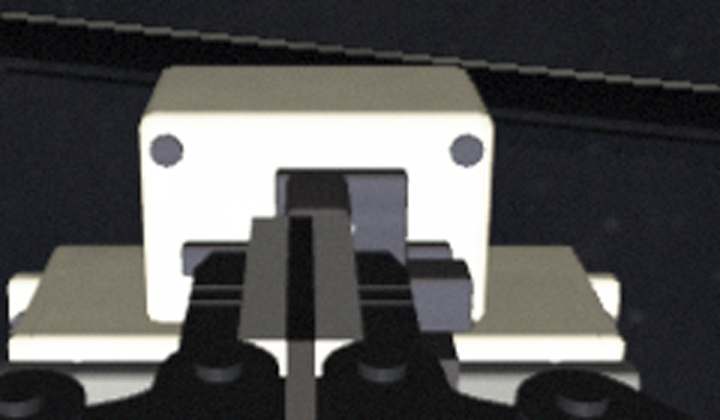

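```bash
python3 - <<'E'
from h import *
c=optics.camera("wrist"); s=manip.observe(); p=s["eef_pos"]; T=s["tcp_rot"]; print(p)
o=np.array([536.8,222.3,0]); y=np.radians(6.05); R=np.array([[np.cos(y),-np.sin(y),0],[np.sin(y),np.cos(y),0],[0,0,1]])
f=lambda uv:(uv-[180,190])*3
print("tcp",f(proj(c,p)), "tcp x+-11",f(proj(c,[p+T@[11,0,0],p+T@[-11,0,0]])))
print("thumb top",f(proj(c,[o+R@[x,y_,58] for x in(-96,-80) for y_ in (-5,5)])))
print("thumb bot",f(proj(c,[o+R@[x,y_,41] for x in(-96,-80) for y_ in (-5,5)])))
print("ledge",f(proj(c,[o+R@[-103,y_,34] for y_ in (-30,30)])))
E
```

```text
[448.31452308 208.26584082  44.58214597]
tcp [[296.0313053  210.55036758]] tcp x+-11 [[295.96390871 145.36987556]
 [296.09654767 273.56672659]]
thumb top [[293.26914448 204.62487502]
 [361.55922844 204.68129949]
 [293.32267338 303.68156436]
 [359.83445001 303.73310588]]
thumb bot [[293.7990213  164.24441344]
 [355.90469918 164.29713903]
 [293.83510659 255.50598064]
 [354.46797266 255.55465976]]
ledge [[142.74701665 109.54451984]
 [505.66032968 109.86282176]]
```

```bash
python3 - <<'E'
from h import *
s=manip.observe(); p=s["eef_pos"]; T=s["tcp_rot"]
o=np.array([536.8,222.3,0]); y=np.radians(6.05); R=np.array([[np.cos(y),-np.sin(y),0],[np.sin(y),np.cos(y),0],[0,0,1]])
for n,b,k in (("side",(205,130,275,190),10),("top",(185,225,245,300),8)):
    c=optics.camera(n); f=lambda uv:((uv-[b[0],b[1]])*k).round().astype(int).tolist()
    print(n,"tcp",f(proj(c,[p,p+T@[11,0,0],p+T@[-11,0,0]])),"thumb top",f(proj(c,[o+R@[x,y_,58] for x in(-96,-80) for y_ in (-5,5)])))
    print("thumb bot",f(proj(c,[o+R@[x,y_,41] for x in(-96,-80) for y_ in (-5,5)])))
    save(c,"z5"+n,b,k)
E
```

```text
side tcp [[188, 545], [145, 548], [230, 543]] thumb top [[157, 504], [158, 483], [219, 500], [220, 479]]
thumb bot [[164, 559], [165, 538], [226, 555], [227, 535]]
top tcp [[258, 432], [262, 468], [254, 397]] thumb top [[258, 452], [226, 456], [252, 400], [220, 404]]
thumb bot [[263, 453], [231, 458], [257, 402], [225, 406]]
```

View pics/z5side.png

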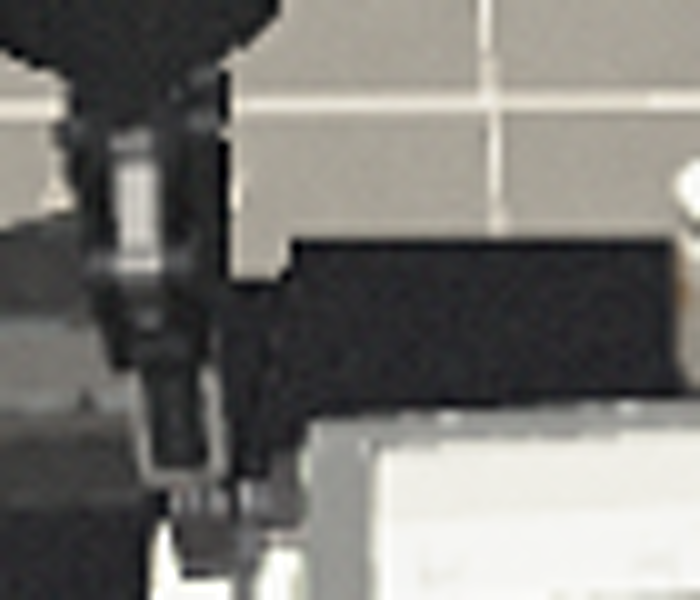

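```bash
python3 - <<'E'
from h import *
print(manip.grasp_offset)
c=optics.camera("side")
for z in (45,55,65,75): print(z,(proj(c,[[451.1,176,z],[440,175,z],[462,177,z]])-[190,130])*3.5)
im=cv2.imread("pics/s3.png")[100:260,60:220]; cv2.imwrite("pics/s3z.png",cv2.resize(im,None,fx=4,fy=4))
E
```

```text
18.700000000000003
45 [[116.0461887  214.77429089]
 [100.52846547 215.64509577]
 [131.28838787 213.90777404]]
55 [[114.63255176 203.12534881]
 [ 99.02959945 203.99923013]
 [129.95858634 202.25624631]]
65 [[113.20694932 191.34918998]
 [ 97.51809256 192.22619179]
 [128.61748735 190.47747357]]
75 [[111.76931979 179.44430749]
 [ 95.99388143 180.3244763 ]
 [127.26503121 178.56994698]]
```

View pics/s3z.png

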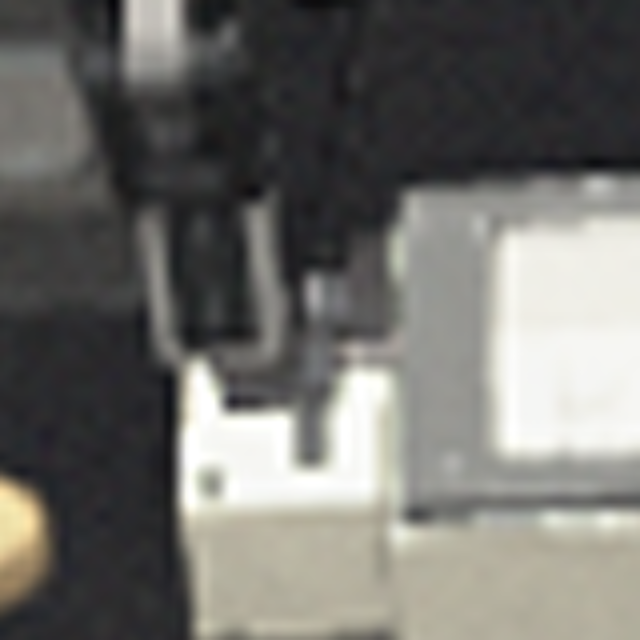

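The side view puts the shut fingertips about 20 mm above the reported TCP: tip bottom at crop y≈190 gives z≈65 while the TCP reads 45. So I passed above the thumb (top 58). I'll back off, shift slightly away from the cover, go lower and push again.

```bash
python3 -m pendant '[{"tx":3,"ty":-10,"tz":0,"ax":0,"ay":0,"az":0,"fingers":0},{"tx":6,"ty":-18,"tz":0,"ax":0,"ay":0,"az":0,"fingers":0},{"tx":6,"ty":-18,"tz":6,"ax":0,"ay":0,"az":0,"fingers":0},{"tx":6,"ty":-18,"tz":11,"ax":0,"ay":0,"az":0,"fingers":0},{"tx":6,"ty":-18,"tz":15,"ax":0,"ay":0,"az":0,"fingers":0},{"tx":6,"ty":-18,"tz":16,"ax":0,"ay":0,"az":0,"fingers":0},{"tx":6,"ty":-18,"tz":16,"ax":0,"ay":0,"az":0,"fingers":0}]'; python3 - <<'E'
from h import *
c=optics.camera("wrist"); save(c,"w6",(180,190,420,330),3)
E
```

```text
t: 5.58
eef_pos: [444.2, 189.9, 28.5]
tcp_rot: [[-0.994, -0.107, -0.0], [-0.107, 0.994, -0.0], [0.0, -0.0, -1.0]]
wrist_force: [-0.3, -0.4, -0.2]
opening: 0.004
```

View pics/w6.png

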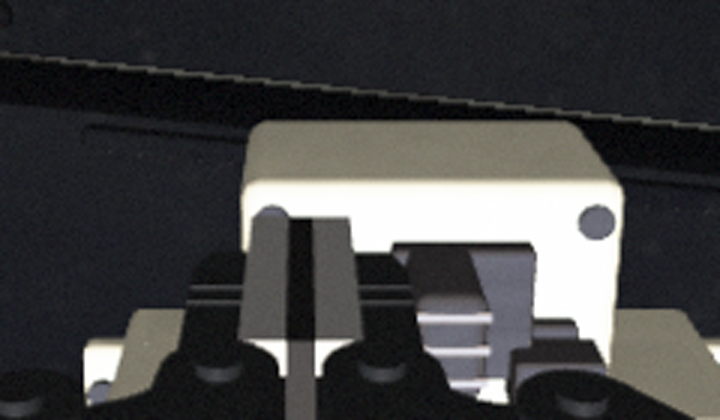

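The fingers now stand beside the thumb at (430,280) in the crop, about 6–8 mm away. Pushing.

```bash
python3 -m pendant '[{"tx":0,"ty":4,"tz":0,"ax":0,"ay":0,"az":0,"fingers":0},{"tx":0,"ty":8,"tz":0,"ax":0,"ay":0,"az":0,"fingers":0},{"tx":0,"ty":11,"tz":0,"ax":0,"ay":0,"az":0,"fingers":0},{"tx":0,"ty":14,"tz":0,"ax":0,"ay":0,"az":0,"fingers":0},{"tx":0,"ty":16,"tz":0,"ax":0,"ay":0,"az":0,"fingers":0},{"tx":0,"ty":16,"tz":0,"ax":0,"ay":0,"az":0,"fingers":0}]'; python3 - <<'E'
from h import *
c=optics.camera("wrist"); save(c,"w7",(180,190,420,330),3); save(optics.camera("side"),"s7",(190,100,350,240),3.5)
E
```

```text
t: 6.38
eef_pos: [442.7, 205.8, 28.7]
tcp_rot: [[-0.994, -0.107, 0.0], [-0.107, 0.994, -0.0], [-0.0, -0.0, -1.0]]
wrist_force: [-0.1, -2.7, 1.2]
opening: 0.0
```

View pics/w7.png

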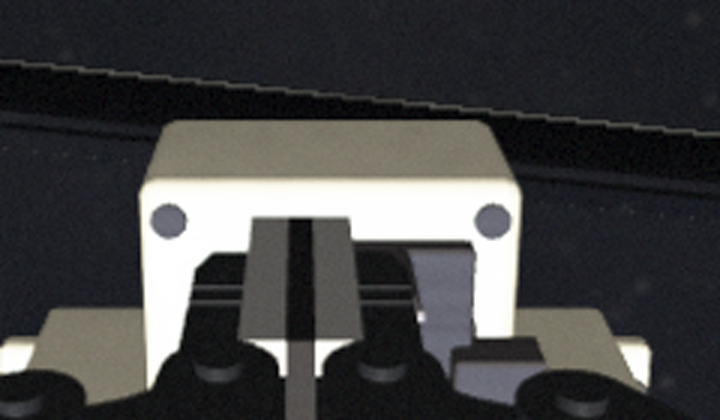

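View pics/s7.png

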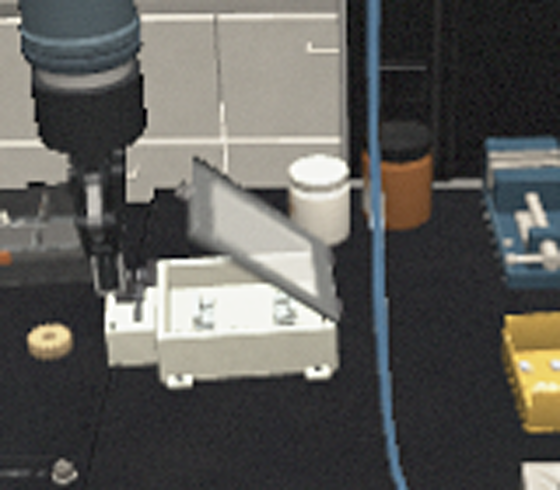

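The cover is springing open, mid-swing in the side view at (260,235). I'll release the latch, go up and over to the carrier, then look.

```bash
python3 -m pendant '[{"tx":2,"ty":0,"tz":0,"ax":0,"ay":0,"az":0,"fingers":0},{"tx":2,"ty":-12,"tz":0,"ax":0,"ay":0,"az":0,"fingers":0},{"tx":2,"ty":-20,"tz":-20,"ax":0,"ay":0,"az":0,"fingers":20},{"tx":0,"ty":-40,"tz":-70,"ax":0,"ay":0,"az":2,"fingers":85},{"tx":0,"ty":-90,"tz":-120,"ax":0,"ay":0,"az":5,"fingers":85},{"tx":-5,"ty":-140,"tz":-150,"ax":0,"ay":0,"az":8,"fingers":85},{"tx":-12,"ty":-190,"tz":-170,"ax":0,"ay":0,"az":11,"fingers":85},{"tx":-20,"ty":-240,"tz":-170,"ax":0,"ay":0,"az":13.4,"fingers":85},{"tx":-24,"ty":-294,"tz":-170,"ax":0,"ay":0,"az":13.4,"fingers":85},{"tx":-24,"ty":-294,"tz":-170,"ax":0,"ay":0,"az":13.4,"fingers":85},{"tx":-24,"ty":-294,"tz":-170,"ax":0,"ay":0,"az":13.4,"fingers":85}]'; python3 - <<'E'
from h import *
c=optics.camera("wrist"); save(c,"w8"); save(optics.camera("side"),"s8",(190,80,350,300),2.7); save(c,"w8z",(210,120,350,260),4.2)
E
```

```text
t: 7.85
eef_pos: [497.0, -84.0, 198.1]
tcp_rot: [[-0.992, 0.128, -0.001], [0.128, 0.992, 0.001], [0.001, 0.001, -1.0]]
wrist_force: [-0.2, 0.7, -0.7]
opening: 0.993
```

View pics/w8.png

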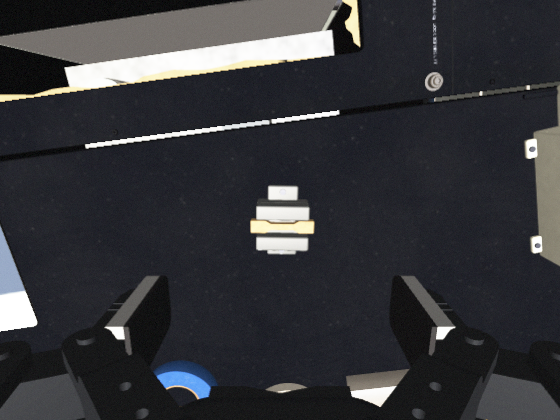

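View pics/s8.png

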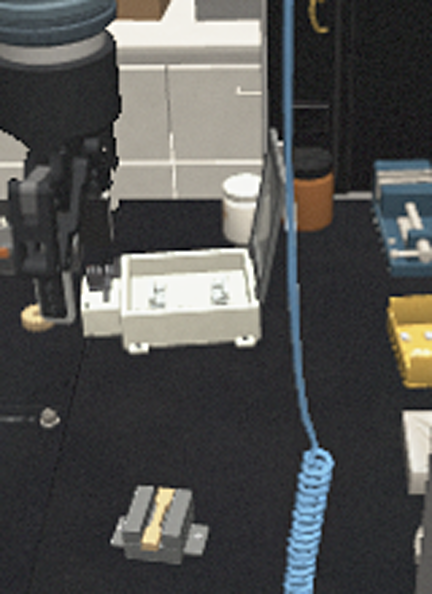

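View pics/w8z.png

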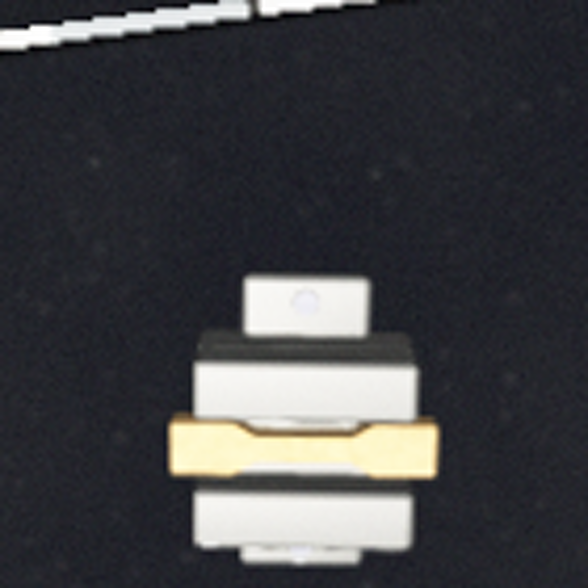

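The cover stands upright and fully open. The bar sits at wrist pixel (282,227), and its narrow waist in the middle matches a tensile shape. Measuring it next.

```bash
cat >> h.py <<'E'
def bar(c,z,roi):
    hsv=cv2.cvtColor(c["img"],cv2.COLOR_RGB2HSV)
    m=cv2.inRange(hsv,(8,60,120),(35,255,255)); mm=np.zeros_like(m); x0,y0,x1,y1=roi; mm[y0:y1,x0:x1]=m[y0:y1,x0:x1]
    k=max(cv2.findContours(mm,cv2.RETR_EXTERNAL,cv2.CHAIN_APPROX_NONE)[0],key=cv2.contourArea)
    P=np.float32(plane(c,k[:,0],z)[:,:2]); r=cv2.minAreaRect(P); b=cv2.boxPoints(r)
    e=[b[1]-b[0],b[2]-b[1]]; l=max(e,key=np.linalg.norm); a=np.degrees(np.arctan2(l[1],l[0]))%180
    return np.array(r[0]),r[1],a
E
python3 - <<'E'
from h import *
s=manip.observe();c=optics.camera("wrist"); T=s["tcp_rot"]
ctr,sz,a=bar(c,26,(230,200,330,250)); print(ctr,sz,a)
print(bar(optics.camera("top"),26,(310,225,360,260)))
d=np.r_[ctr,0]-s["eef_pos"]; print("tool",T.T@d, "jaw ang",np.degrees(np.arctan2(T[1,1],T[0,1])))
E
```

```text
[533.91796875 -86.30331421] (60.05171585083008, 13.173629760742188) 81.68247Traceback (most recent call last):
  File "<stdin>", line 4, in <module>
  File "h.py", line 22, in bar
    k=max(cv2.findContours(mm,cv2.RETR_EXTERNAL,cv2.CHAIN_APPROX_NONE)[0],key=cv2.contourArea)
ValueError: max() iterable argument is empty
```

```bash
python3 - <<'E'
from h import *
s=manip.observe();c=optics.camera("side"); T=s["tcp_rot"];p=s["eef_pos"];print(p)
save(c,"s9",(185,120,265,220),6)
for h in (0,10,20,30,40): print(h,((proj(c,[p+T@[x,-42.5,-h] for x in(-11,11)])-[185,120])*6).round().tolist())
ctr=np.array([533.9,-86.3,0]);d=ctr-p;print("tool d",T.T@d)
E
```

```text
[497.49591627 -82.89292931 198.52455464]
0 [[215.0, 569.0], [141.0, 563.0]]
10 [[211.0, 541.0], [137.0, 535.0]]
20 [[207.0, 512.0], [132.0, 507.0]]
30 [[203.0, 483.0], [128.0, 478.0]]
40 [[199.0, 454.0], [124.0, 449.0]]
tool d [-36.58490461   1.10986103 198.5174481 ]
```

View pics/s9.png

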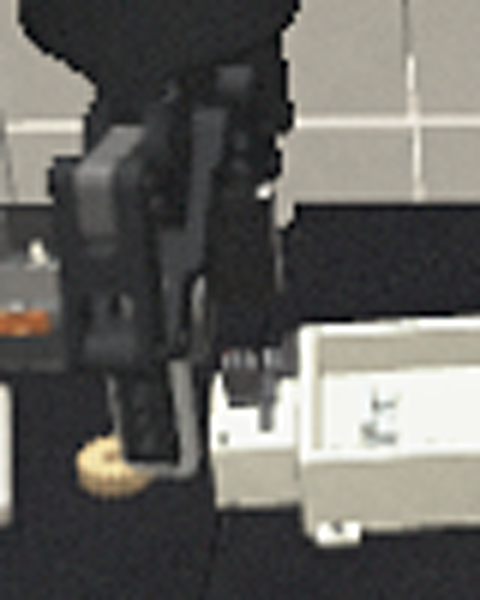

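That confirms it: the tips sit 33 mm behind the TCP when fully open, so about 20 mm when shut and 25 mm at 60 mm opening. For tips at z≈20 I need TCP z≈-5.5. First I stop above the bar to check alignment.

```bash
python3 -m pendant '[{"tx":-36.6,"ty":1.1,"tz":40,"ax":0,"ay":0,"az":1,"fingers":76},{"tx":-36.6,"ty":1.1,"tz":90,"ax":0,"ay":0,"az":1,"fingers":76},{"tx":-36.6,"ty":1.1,"tz":130,"ax":0,"ay":0,"az":1,"fingers":76},{"tx":-36.6,"ty":1.1,"tz":160,"ax":0,"ay":0,"az":1,"fingers":76},{"tx":-36.6,"ty":1.1,"tz":180,"ax":0,"ay":0,"az":1,"fingers":76},{"tx":-36.6,"ty":1.1,"tz":180,"ax":0,"ay":0,"az":1,"fingers":76}]'; python3 - <<'E'
from h import *
c=optics.camera("wrist"); save(c,"w10"); save(optics.camera("side"),"s10",(200,200,300,300),6)
s=manip.observe();print(s["eef_pos"], s["opening"])
E
```

```text
t: 8.85
eef_pos: [532.7, -86.3, 17.0]
tcp_rot: [[-0.99, 0.143, -0.004], [0.143, 0.99, 0.001], [0.004, 0.001, -1.0]]
wrist_force: [0.1, 0.6, 0.6]
opening: 0.887
[534.6236861  -87.31523135  19.23380905] 0.8898113645789649
```

View pics/w10.png

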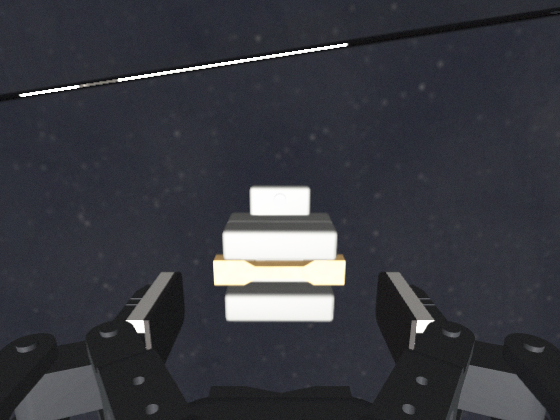

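View pics/s10.png

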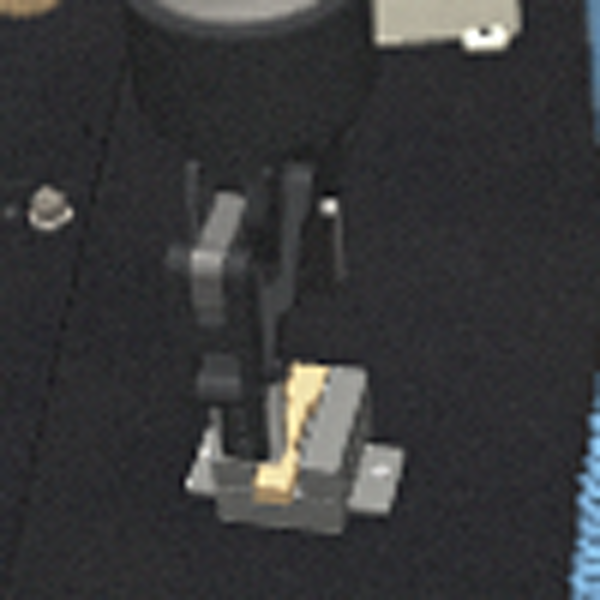

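```bash
python3 - <<'E'
from h import *
s=manip.observe();T=s["tcp_rot"];p=s["eef_pos"];print(p,T)
c=optics.camera("side");f=lambda P:((proj(c,P)-[200,200])*6).round().tolist()
print("tip side",f([p+T@[x,-38,-29] for x in(11,0,-11)]))
b=np.array([533.9,-86.3,22]);u=np.array([np.cos(np.radians(81.7)),np.sin(np.radians(81.7)),0])
print("bar near end",f([b-30*u]), "far end",f([b+30*u]))
save(c,"s11",(200,200,300,300),6)
w=optics.camera("wrist"); print("wrist: bar ctr top",proj(w,[b+[0,0,4]]), bar(w,26,(190,230,370,300)))
E
```

```text
[534.6236861  -87.31523135  19.23380905] [[-9.89678717e-01  1.43302884e-01  5.66777277e-04]
 [ 1.43302801e-01  9.89678874e-01 -1.85292805e-04]
 [-5.87480490e-04 -1.02159575e-04 -9.99999822e-01]]
tip side [[223.0, 454.0], [256.0, 457.0], [289.0, 461.0]]
bar near end [[266.0, 494.0]] far end [[305.0, 371.0]]
wrist: bar ctr top [[281.18558989 262.97926088]] (array([529.68682861, -87.86135101]), (36.14895248413086, 2.9510586261749268), np.float32(81.74937))
```

View pics/s11.png

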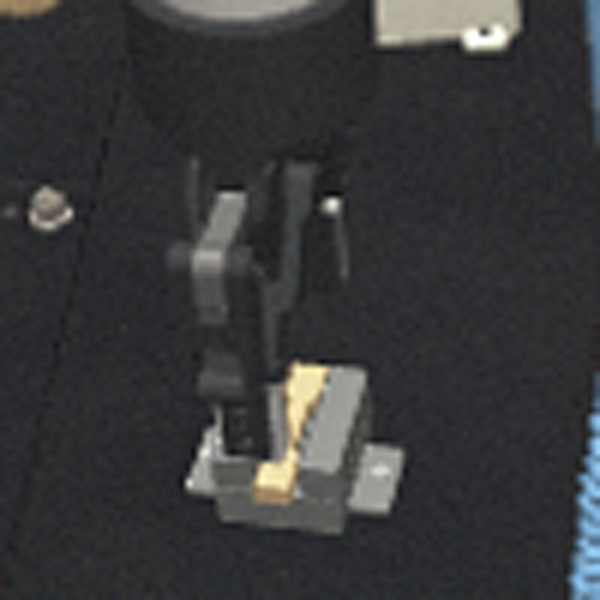

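```bash
sed -i 's/(8,60,120),(35,255,255)/(8,35,110),(38,255,255)/' h.py; python3 - <<'E'
from h import *
s=manip.observe();w=optics.camera("wrist");save(w,"w12",(190,200,370,335),4.4);print(s["eef_pos"],s["t"])
print("bar",bar(w,26,(205,235,355,300)))
T=s["tcp_rot"];print("R chk",T.T@w["R"].T, T.T@(-w["R"].T@w["t"]-s["eef_pos"]))
E
```

```text
[535.24975049 -87.81564667  19.93237725] 9.05
bar (array([533.28259277, -86.20465088]), (60.33332061767578, 14.920629501342773), np.float32(81.73469))
R chk [[-2.04790102e-04 -9.61952509e-01 -2.73216631e-01]
 [ 9.99999979e-01 -1.96114771e-04 -5.90630288e-05]
 [ 3.23401184e-06 -2.73216638e-01  9.61952529e-01]] [  69.44545124    0.51266454 -166.24697148]
```

View pics/w12.png

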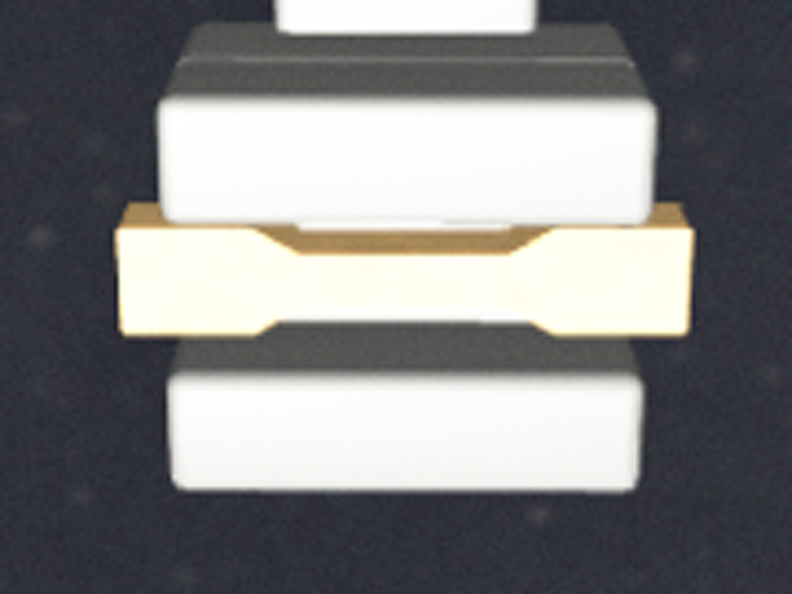

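```bash
python3 - <<'E'
from h import *
s=manip.observe();w=optics.camera("wrist");T=s["tcp_rot"]
uv=np.array([[117,228],[693,228],[690,335],[122,335]])/4.4+[190,200]
P=plane(w,uv,26);c=P.mean(0);print(c,s["eef_pos"],s["joint_velocities"]);print(T.T@(c-s["eef_pos"]))
E
```

```text
[534.75438977 -86.2073544   26.        ] [535.21138864 -87.87441375  19.93025793] [-0.00286589  0.00074038  0.00319288 -0.00102046  0.00072386  0.00061864]
[ 0.67809144  1.58071735 -6.07216833]
```

```bash
python3 -m pendant '[{"tx":0.7,"ty":1.6,"tz":8,"ax":0,"ay":0,"az":0,"fingers":76},{"tx":0.7,"ty":1.6,"tz":16,"ax":0,"ay":0,"az":0,"fingers":76},{"tx":0.7,"ty":1.6,"tz":22,"ax":0,"ay":0,"az":0,"fingers":76},{"tx":0.7,"ty":1.6,"tz":25.4,"ax":0,"ay":0,"az":0,"fingers":76},{"tx":0.7,"ty":1.6,"tz":25.4,"ax":0,"ay":0,"az":0,"fingers":70},{"tx":0.7,"ty":1.6,"tz":25.4,"ax":0,"ay":0,"az":0,"fingers":66}]' 30; python3 - <<'E'
from h import *
c=optics.camera("wrist"); save(c,"w13",(140,180,420,380),2.8); save(optics.camera("side"),"s13",(200,200,300,300),6)
s=manip.observe();print(s["eef_pos"], s["opening"])
E
```

```text
t: 9.9
eef_pos: [533.9, -86.1, -6.7]
tcp_rot: [[-0.99, 0.144, 0.0], [0.144, 0.99, -0.0], [-0.0, -0.0, -1.0]]
wrist_force: [0.0, -0.9, 0.8]
opening: 0.772
[533.95660522 -86.12343475  -6.54952895] 0.7723785360506326
```

View pics/w13.png

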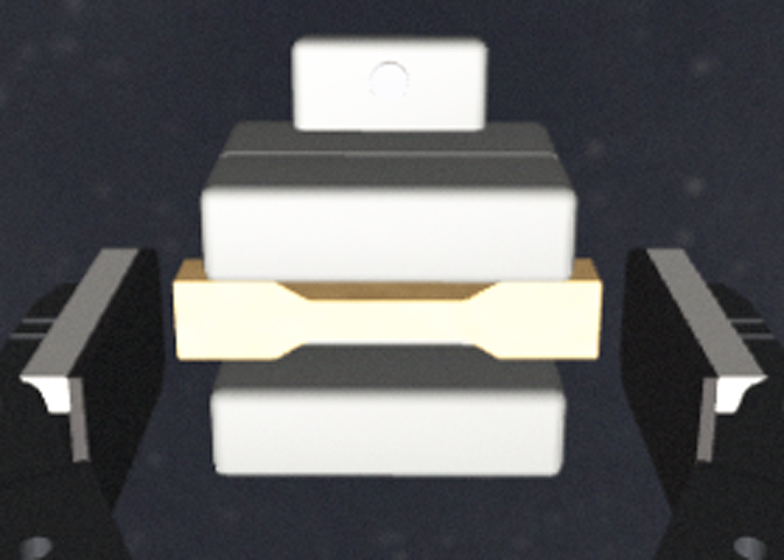

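View pics/s13.png

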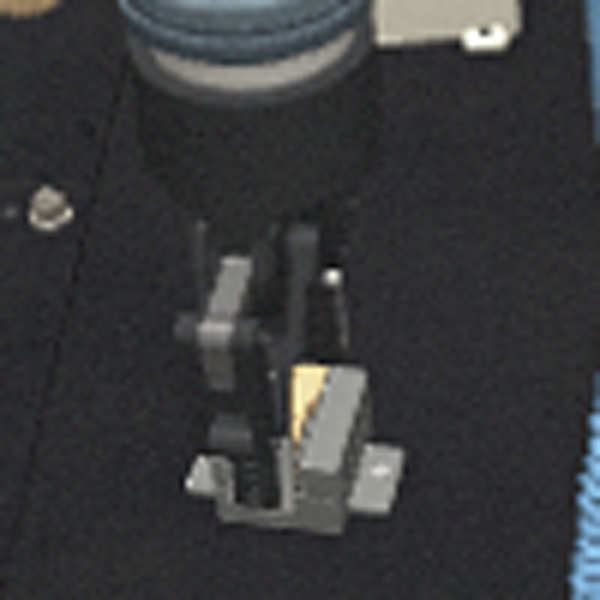

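```bash
python3 - <<'E'
from h import *
s=manip.observe();T=s["tcp_rot"];p=s["eef_pos"];c=optics.camera("side")
for h in (20,24,27,30): print(h,p[2]+h,((proj(c,[p+T@[x,-33-0,-h] for x in(11,-11)])-[200,200])*6).round().tolist())
E
```

```text
20 13.450471052087051 [[234.0, 514.0], [298.0, 522.0]]
24 17.450471052087053 [[233.0, 506.0], [297.0, 513.0]]
27 20.450471052087053 [[232.0, 500.0], [296.0, 507.0]]
30 23.450471052087053 [[231.0, 493.0], [296.0, 501.0]]
```

```bash
python3 -m pendant '[{"tx":0,"ty":0,"tz":0,"ax":0,"ay":0,"az":0,"fingers":58},{"tx":0,"ty":0,"tz":0,"ax":0,"ay":0,"az":0,"fingers":54},{"tx":0,"ty":0,"tz":0,"ax":0,"ay":0,"az":0,"fingers":50},{"tx":0,"ty":0,"tz":0,"ax":0,"ay":0,"az":0,"fingers":50}]' 30; python3 -m pendant '[{"tx":0,"ty":0,"tz":-5,"ax":0,"ay":0,"az":0,"fingers":50},{"tx":0,"ty":0,"tz":-15,"ax":0,"ay":0,"az":0,"fingers":50},{"tx":0,"ty":0,"tz":-30,"ax":0,"ay":0,"az":0,"fingers":50},{"tx":0,"ty":0,"tz":-45,"ax":0,"ay":0,"az":0,"fingers":50},{"tx":0,"ty":0,"tz":-50,"ax":0,"ay":0,"az":0,"fingers":50},{"tx":0,"ty":0,"tz":-50,"ax":0,"ay":0,"az":0,"fingers":50}]' ; python3 - <<'E'
from h import *
c=optics.camera("wrist"); save(c,"w14",(140,180,420,380),2.8); save(optics.camera("side"),"s14",(200,190,300,290),6)
E
```

```text
t: 10.55
eef_pos: [533.9, -86.1, -6.2]
tcp_rot: [[-0.99, 0.144, 0.0], [0.144, 0.99, -0.0], [-0.0, -0.0, -1.0]]
wrist_force: [-2.4, -0.0, 5.0]
opening: 0.686
t: 11.3
eef_pos: [534.1, -86.2, 43.9]
tcp_rot: [[-0.99, 0.144, 0.001], [0.144, 0.99, -0.001], [-0.001, -0.0, -1.0]]
wrist_force: [0.6, 0.4, -0.8]
opening: 0.683
```

View pics/w14.png

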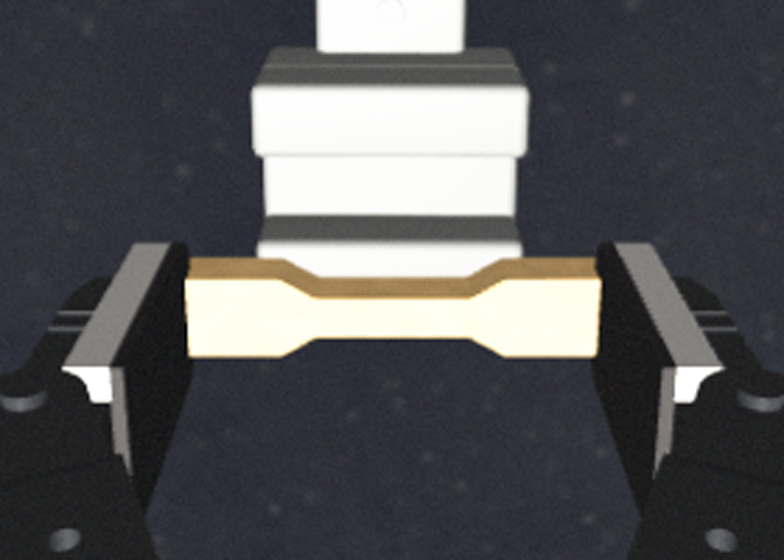

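View pics/s14.png

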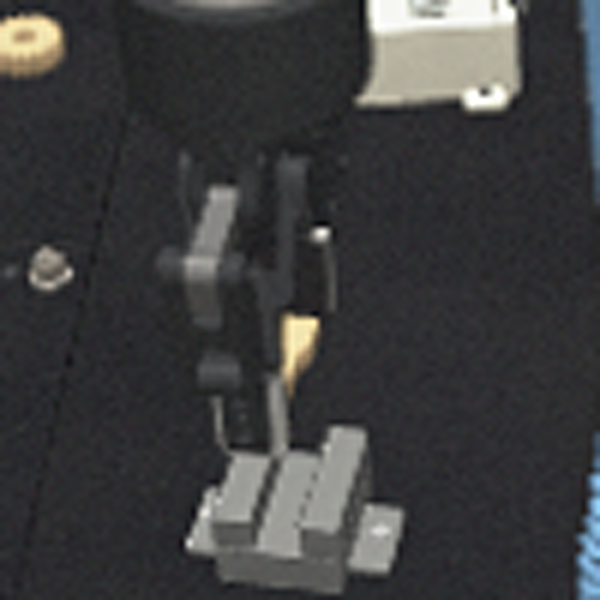

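The bar is held level at both ends (opening 58 mm). I'll carry it to bare worktop near (540, 60), turning it to lie along the chamber's x.

```bash
python3 -m pendant '[{"tx":3,"ty":20,"tz":0,"ax":0,"ay":0,"az":8,"fingers":50},{"tx":6,"ty":50,"tz":0,"ax":0,"ay":0,"az":17,"fingers":50},{"tx":9,"ty":80,"tz":0,"ax":0,"ay":0,"az":26,"fingers":50},{"tx":12,"ty":110,"tz":0,"ax":0,"ay":0,"az":35,"fingers":50},{"tx":15,"ty":135,"tz":0,"ax":0,"ay":0,"az":44,"fingers":50},{"tx":15,"ty":145,"tz":0,"ax":0,"ay":0,"az":53,"fingers":50},{"tx":15,"ty":145,"tz":10,"ax":0,"ay":0,"az":62,"fingers":50},{"tx":15,"ty":145,"tz":25,"ax":0,"ay":0,"az":70,"fingers":50},{"tx":15,"ty":145,"tz":40,"ax":0,"ay":0,"az":75.6,"fingers":50},{"tx":15,"ty":145,"tz":52,"ax":0,"ay":0,"az":75.6,"fingers":50},{"tx":15,"ty":145,"tz":60,"ax":0,"ay":0,"az":75.6,"fingers":50},{"tx":15,"ty":145,"tz":60,"ax":0,"ay":0,"az":75.6,"fingers":50}]' ; python3 - <<'E'
from h import *
c=optics.camera("wrist"); save(c,"w15",(140,180,420,380),2.8); save(optics.camera("side"),"s15",(200,150,300,270),5)
s=manip.observe();print(s["eef_pos"], s["opening"],s["wrist_force"])
E
```

```text
t: 12.9
eef_pos: [539.2, 59.7, -17.5]
tcp_rot: [[-0.107, 0.994, -0.002], [0.994, 0.107, 0.0], [0.0, -0.001, -1.0]]
wrist_force: [-0.2, 0.1, -0.3]
opening: 0.678
[540.02698494  59.60159099 -16.58534176] 0.6821903094360176 [-0.40527467  0.64753643 -0.35645081]
```

View pics/s15.png

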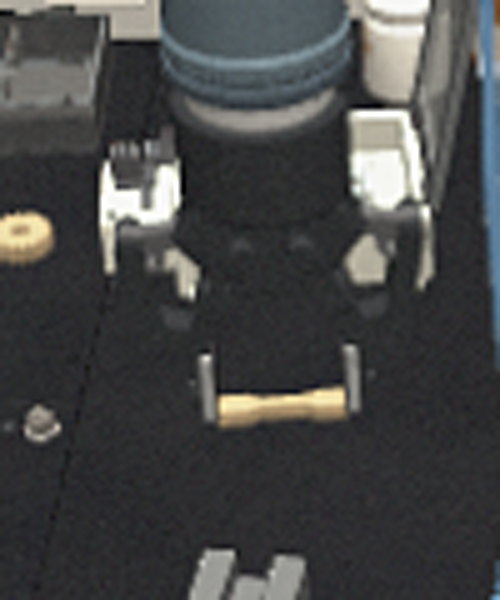

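```bash
python3 -m pendant '[{"tx":0,"ty":0,"tz":3,"ax":0,"ay":0,"az":0,"fingers":50},{"tx":0,"ty":0,"tz":5,"ax":0,"ay":0,"az":0,"fingers":50},{"tx":0,"ty":0,"tz":6.5,"ax":0,"ay":0,"az":0,"fingers":50},{"tx":0,"ty":0,"tz":6.5,"ax":0,"ay":0,"az":0,"fingers":50},{"tx":0,"ty":0,"tz":6.5,"ax":0,"ay":0,"az":0,"fingers":50}]'
```

```text
t: 13.62
eef_pos: [539.8, 59.6, -23.3]
tcp_rot: [[-0.106, 0.994, 0.0], [0.994, 0.106, -0.0], [-0.0, 0.0, -1.0]]
wrist_force: [-0.6, -0.1, -1.0]
opening: 0.684
```

```bash
python3 -m pendant '[{"tx":0,"ty":0,"tz":0.5,"ax":0,"ay":0,"az":0,"fingers":50},{"tx":0,"ty":0,"tz":1,"ax":0,"ay":0,"az":0,"fingers":50},{"tx":0,"ty":0,"tz":1,"ax":0,"ay":0,"az":0,"fingers":50}]';python3 - <<'E'
from h import *
save(optics.camera("side"),"s16",(220,200,290,250),8); save(optics.camera("wrist"),"w16",(140,180,420,380),2.8)
E
```

```text
t: 14.0
eef_pos: [539.9, 59.6, -24.1]
tcp_rot: [[-0.106, 0.994, 0.0], [0.994, 0.106, -0.0], [-0.0, 0.0, -1.0]]
wrist_force: [-1.6, -0.7, 2.8]
opening: 0.679
```

View pics/s16.png

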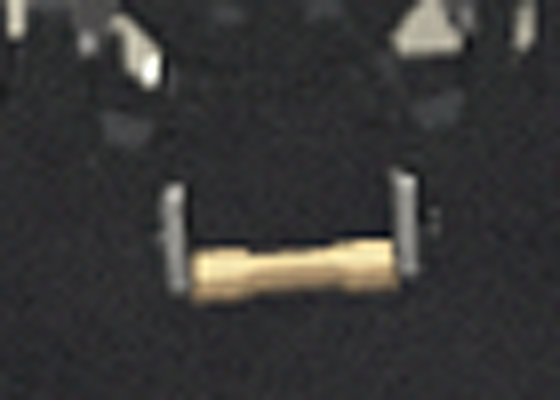

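View pics/w16.png

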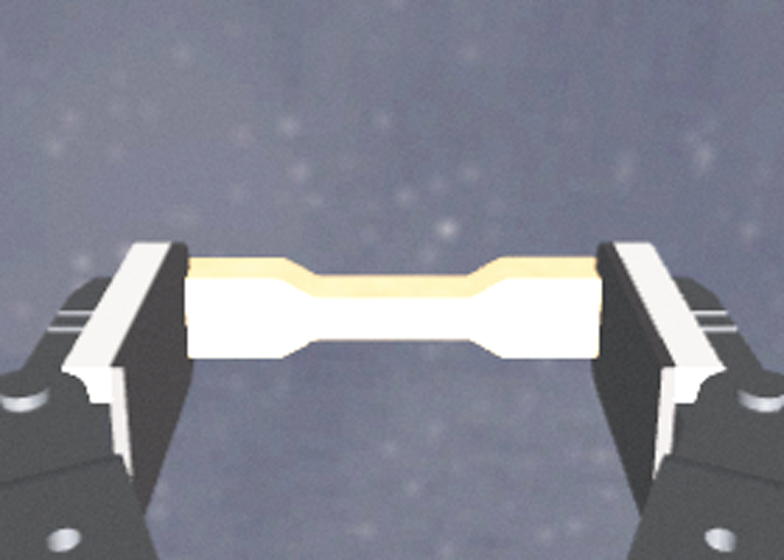

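The bar is down (+2.8 N upward on the tool). Releasing, lifting and turning back 90° for the second grasp.

```bash
python3 -m pendant '[{"tx":0,"ty":0,"tz":1,"ax":0,"ay":0,"az":0,"fingers":68},{"tx":0,"ty":0,"tz":1,"ax":0,"ay":0,"az":0,"fingers":72},{"tx":0,"ty":0,"tz":-10,"ax":0,"ay":0,"az":0,"fingers":72},{"tx":0,"ty":0,"tz":-40,"ax":0,"ay":0,"az":-5,"fingers":72}]'; python3 -m pendant '[{"tx":0,"ty":0,"tz":-20,"ax":0,"ay":0,"az":-10,"fingers":50},{"tx":0,"ty":0,"tz":-40,"ax":0,"ay":0,"az":-20,"fingers":40},{"tx":0,"ty":0,"tz":-45,"ax":0,"ay":0,"az":-30,"fingers":40},{"tx":0,"ty":0,"tz":-45,"ax":0,"ay":0,"az":-40,"fingers":40},{"tx":0,"ty":0,"tz":-45,"ax":0,"ay":0,"az":-50,"fingers":40},{"tx":0,"ty":0,"tz":-45,"ax":0,"ay":0,"az":-60,"fingers":40},{"tx":0,"ty":0,"tz":-45,"ax":0,"ay":0,"az":-70,"fingers":40},{"tx":0,"ty":0,"tz":-45,"ax":0,"ay":0,"az":-80,"fingers":40},{"tx":0,"ty":0,"tz":-45,"ax":0,"ay":0,"az":-85,"fingers":40},{"tx":0,"ty":0,"tz":-45,"ax":0,"ay":0,"az":-85,"fingers":40},{"tx":0,"ty":0,"tz":-45,"ax":0,"ay":0,"az":-85,"fingers":40}]'; python3 - <<'E'
from h import *
s=manip.observe();w=optics.camera("wrist");save(w,"w17");T=s["tcp_rot"]; print(s["eef_pos"])
b=bar(w,8,(150,150,400,330)); print(b, "jaw",np.degrees(np.arctan2(T[1,1],T[0,1])))
print(T.T@(np.r_[b[0],8]-s["eef_pos"]))
E
```

```text
t: 14.6
eef_pos: [538.3, 59.8, 15.2]
tcp_rot: [[-0.194, 0.981, -0.003], [0.981, 0.194, 0.0], [0.001, -0.003, -1.0]]
wrist_force: [1.3, 0.0, 0.7]
opening: 0.841
t: 15.98
eef_pos: [539.9, 59.6, 61.1]
tcp_rot: [[-0.995, -0.105, 0.0], [-0.105, 0.995, -0.0], [-0.0, -0.0, -1.0]]
wrist_force: [-0.8, -0.4, -0.4]
opening: 0.47
[539.93318932  59.64485006  61.09170953]
(array([539.62011719,  59.19889069]), (59.8929328918457, 12.09156608581543), np.float32(6.1610847)) jaw 96.01079961180393
[ 0.38373307 -0.40576975 53.09156821]
```

View pics/w17.png

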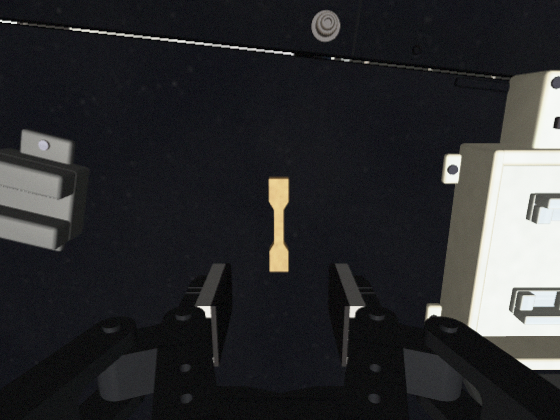

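The bar lies flat, free, at (539.6, 59.2) with angle 6.2°. Taking it across the waist.

```bash
python3 -m pendant '[{"tx":0.4,"ty":-0.4,"tz":25,"ax":0,"ay":0,"az":0,"fingers":34},{"tx":0.4,"ty":-0.4,"tz":50,"ax":0,"ay":0,"az":0,"fingers":34},{"tx":0.4,"ty":-0.4,"tz":65,"ax":0,"ay":0,"az":0,"fingers":34},{"tx":0.4,"ty":-0.4,"tz":72,"ax":0,"ay":0,"az":0,"fingers":34},{"tx":0.4,"ty":-0.4,"tz":76,"ax":0,"ay":0,"az":0,"fingers":30},{"tx":0.4,"ty":-0.4,"tz":76,"ax":0,"ay":0,"az":0,"fingers":26},{"tx":0.4,"ty":-0.4,"tz":76,"ax":0,"ay":0,"az":0,"fingers":22}]' 25; python3 - <<'E'
from h import *
save(optics.camera("side"),"s18",(220,180,300,260),7); save(optics.camera("wrist"),"w18",(180,180,380,320),4)
E
```

```text
t: 16.9
eef_pos: [540.0, 59.1, -14.7]
tcp_rot: [[-0.994, -0.106, 0.001], [-0.106, 0.994, -0.0], [-0.001, -0.0, -1.0]]
wrist_force: [-1.3, 0.5, 0.5]
opening: 0.258
```

View pics/s18.png

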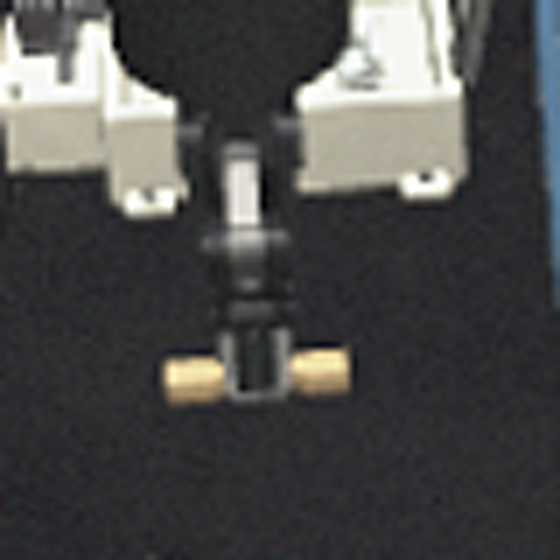

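View pics/w18.png

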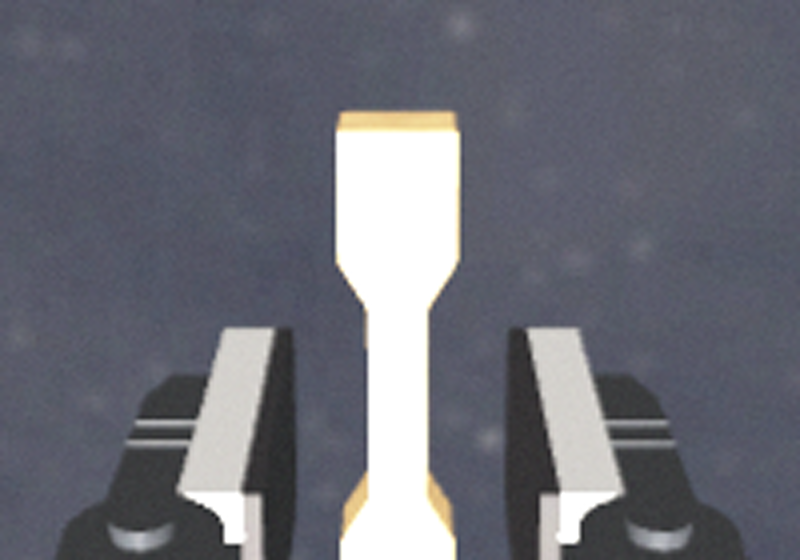

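```bash
python3 -m pendant '[{"tx":0,"ty":0,"tz":2,"ax":0,"ay":0,"az":0,"fingers":14},{"tx":0,"ty":0,"tz":2,"ax":0,"ay":0,"az":0,"fingers":6},{"tx":0,"ty":0,"tz":2,"ax":0,"ay":0,"az":0,"fingers":0},{"tx":0,"ty":0,"tz":2,"ax":0,"ay":0,"az":0,"fingers":0},{"tx":0,"ty":0,"tz":2,"ax":0,"ay":0,"az":0,"fingers":0}]' 25;  python3 -m pendant '[{"tx":0,"ty":0,"tz":-5,"ax":0,"ay":0,"az":0,"fingers":0},{"tx":0,"ty":0,"tz":-25,"ax":0,"ay":0,"az":0,"fingers":0},{"tx":0,"ty":0,"tz":-60,"ax":0,"ay":0,"az":0,"fingers":0},{"tx":0,"ty":0,"tz":-90,"ax":0,"ay":0,"az":0,"fingers":0},{"tx":0,"ty":0,"tz":-100,"ax":0,"ay":0,"az":0,"fingers":0},{"tx":0,"ty":0,"tz":-100,"ax":0,"ay":0,"az":0,"fingers":0},{"tx":0,"ty":0,"tz":-100,"ax":0,"ay":0,"az":0,"fingers":0}]'; python3 - <<'E'
from h import *
save(optics.camera("side"),"s19",(200,120,300,220),6); save(optics.camera("wrist"),"w19")
E
```

```text
t: 17.62
eef_pos: [539.6, 59.2, -17.2]
tcp_rot: [[-0.994, -0.106, 0.0], [-0.106, 0.994, -0.0], [-0.0, -0.0, -1.0]]
wrist_force: [0.4, 0.6, 2.7]
opening: 0.117
t: 18.5
eef_pos: [538.3, 59.3, 81.3]
tcp_rot: [[-0.994, -0.106, -0.002], [-0.106, 0.994, 0.0], [0.002, 0.0, -1.0]]
wrist_force: [-0.9, 0.4, -0.4]
opening: 0.119
```

View pics/s19.png

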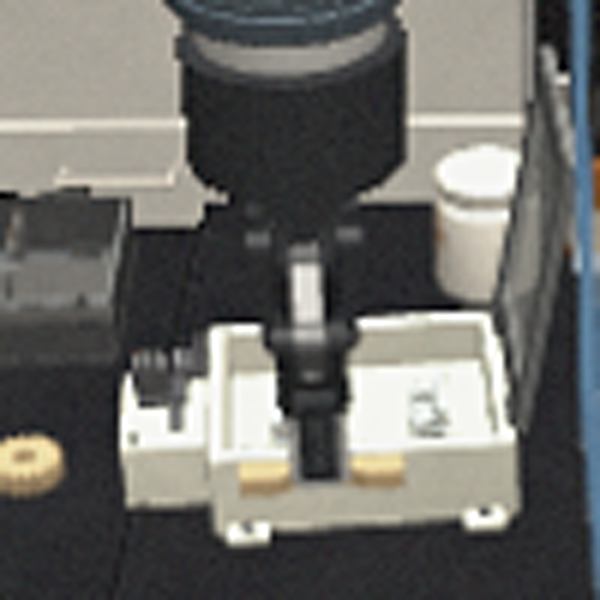

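View pics/w19.png

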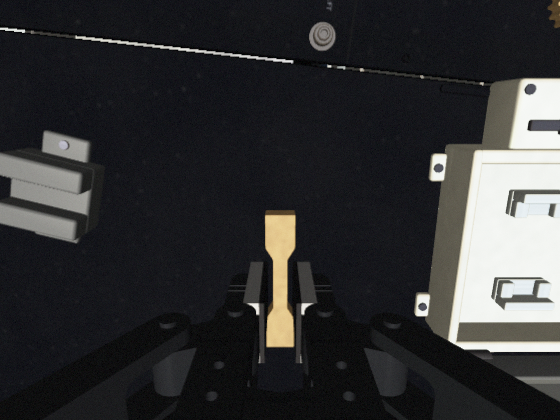

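The bar is held level (opening 10 mm). I'll move partway for a clear look at the seats.

```bash
python3 -m pendant '[{"tx":-3,"ty":30,"tz":0,"ax":0,"ay":0,"az":0,"fingers":0},{"tx":-6,"ty":65,"tz":0,"ax":0,"ay":0,"az":0,"fingers":0},{"tx":-9,"ty":95,"tz":0,"ax":0,"ay":0,"az":0,"fingers":0},{"tx":-10,"ty":105,"tz":0,"ax":0,"ay":0,"az":0,"fingers":0},{"tx":-10,"ty":105,"tz":0,"ax":0,"ay":0,"az":0,"fingers":0},{"tx":-10,"ty":105,"tz":0,"ax":0,"ay":0,"az":0,"fingers":0}]'; python3 - <<'E'
from h import *
s=manip.observe();w=optics.camera("wrist"); save(w,"w20");save(w,"w20z",(340,130,540,330),3.9);print(s["eef_pos"])
o=np.array([536.8,222.3,0]); y=np.radians(6.05); R=np.array([[np.cos(y),-np.sin(y),0],[np.sin(y),np.cos(y),0],[0,0,1]])
f=lambda L:((proj(w,[o+R@np.array(p) for p in L])-[340,130])*3.9).round(0).tolist()
print("rim outer",f([[-65,-53,40],[65,-53,40]]),"well inner top",f([[-57,-47,40],[57,-47,40],[57,47,40],[-57,47,40]]),"ends top",f([[32.5,-8,33],[32.5,8,33],[-32.5,-8,33],[-32.5,8,33]]))
print("lips top in",f([[sx*x,sy*8,27] for sx in(-1,1) for sy in(-1,1) for x in (22,32.5)]))
E
```

```text
t: 19.35
eef_pos: [538.1, 163.8, 82.4]
tcp_rot: [[-0.994, -0.106, -0.001], [-0.106, 0.994, -0.0], [0.001, -0.0, -1.0]]
wrist_force: [0.3, -0.0, -0.4]
opening: 0.122
[538.11968776 163.77637921  82.36227412]
rim outer [[-200.0, -11.0], [-205.0, 804.0]] well inner top [[-158.0, 47.0], [-168.0, 761.0], [411.0, 761.0], [508.0, 48.0]] ends top [[72.0, 604.0], [171.0, 604.0], [97.0, 209.0], [204.0, 209.0]]
lips top in [[85.0, 268.0], [89.0, 202.0], [187.0, 268.0], [192.0, 202.0], [68.0, 529.0], [65.0, 588.0], [166.0, 529.0], [161.0, 588.0]]
```

View pics/w20z.png

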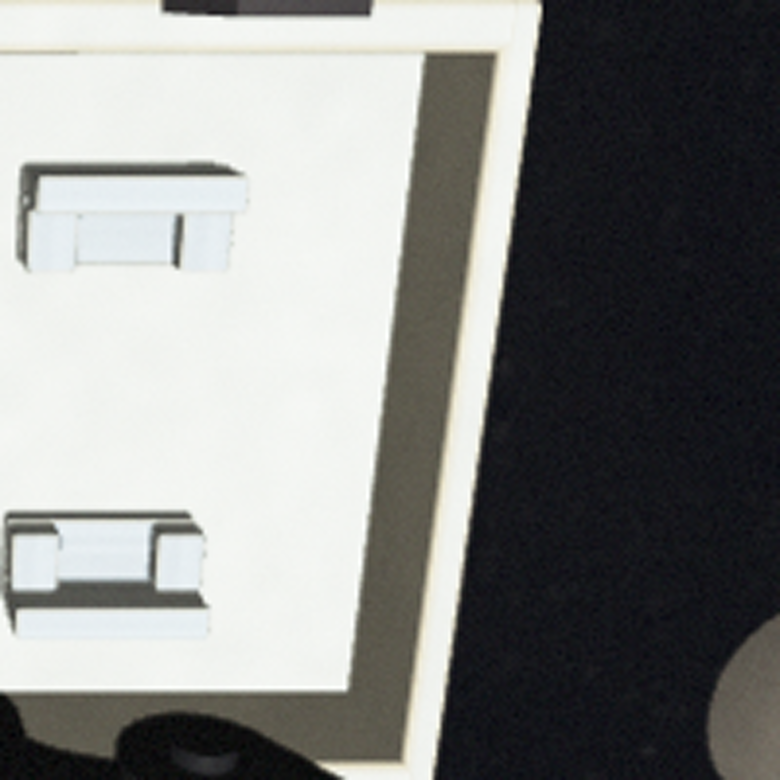

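View pics/w20.png

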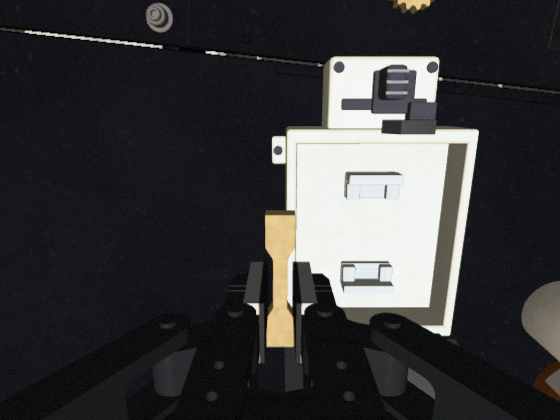

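```bash
python3 -m pendant '[{"tx":-2,"ty":25,"tz":0,"ax":0,"ay":0,"az":0,"fingers":0},{"tx":-5,"ty":50,"tz":0,"ax":0,"ay":0,"az":0,"fingers":0},{"tx":-5,"ty":57,"tz":10,"ax":0,"ay":0,"az":0,"fingers":0},{"tx":-5,"ty":57,"tz":20,"ax":0,"ay":0,"az":0,"fingers":0},{"tx":-5,"ty":57,"tz":30,"ax":0,"ay":0,"az":0,"fingers":0},{"tx":-5,"ty":57,"tz":30,"ax":0,"ay":0,"az":0,"fingers":0},{"tx":-5,"ty":57,"tz":30,"ax":0,"ay":0,"az":0,"fingers":0}]'; python3 - <<'E'
from h import *
s=manip.observe();w=optics.camera("wrist"); save(w,"w21z",(210,120,350,360),2.45*1);save(w,"w21y",(220,150,340,260),6);print(s["eef_pos"])
o=np.array([537,221.0,0]); y=np.radians(6.05); R=np.array([[np.cos(y),-np.sin(y),0],[np.sin(y),np.cos(y),0],[0,0,1]])
f=lambda L:((proj(w,[o+R@np.array(p) for p in L])-[220,150])*6).round(0).tolist()
print("ends top",f([[-32.5,-8,33],[-32.5,8,33]]))
print("lips top in",f([[sx*x,sy*8,27] for sx in(-1,) for sy in(-1,1) for x in (22,32.5)]))
c=optics.camera("side");save(c,"s21",(200,120,300,220),6)
E
```

```text
t: 20.27
eef_pos: [537.3, 221.4, 52.7]
tcp_rot: [[-0.994, -0.106, -0.0], [-0.106, 0.994, -0.0], [0.0, -0.0, -1.0]]
wrist_force: [0.3, 1.2, -0.0]
opening: 0.123
[537.29055946 221.44731515  52.68407076]
ends top [[253.0, 208.0], [443.0, 208.0]]
lips top in [[258.0, 312.0], [256.0, 195.0], [439.0, 312.0], [441.0, 195.0]]
```

View pics/w21z.png

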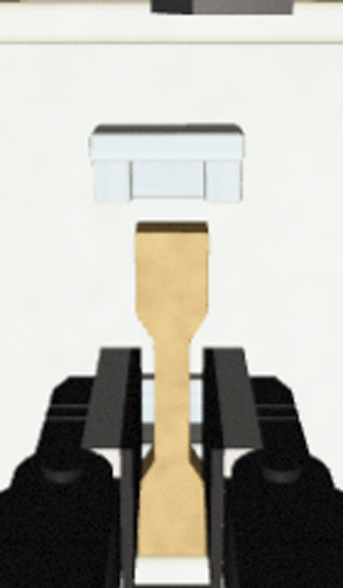

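View pics/w21y.png

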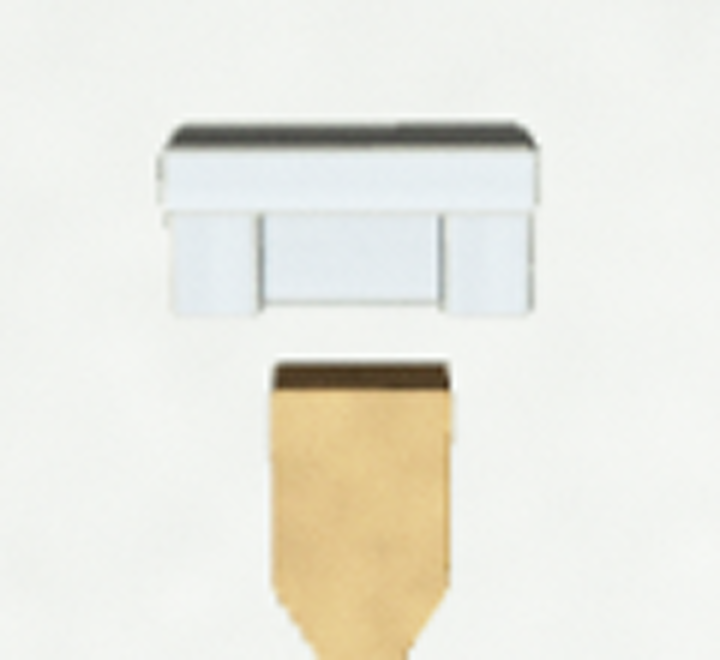

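View pics/s21.png

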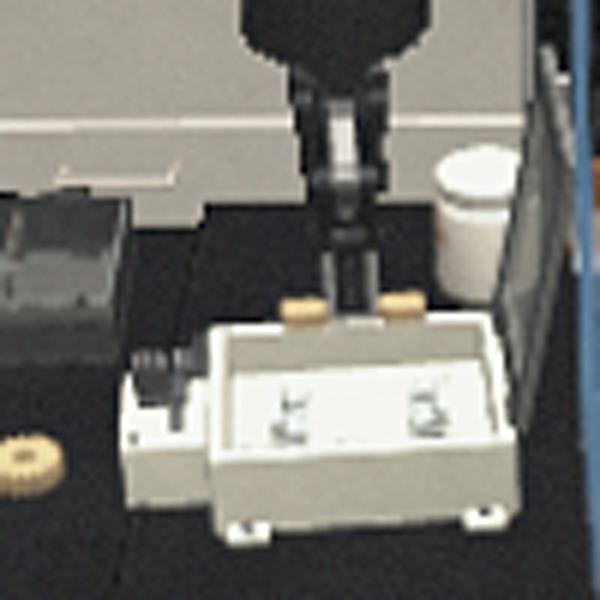

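```bash
python3 - <<'E'
from h import *
s=manip.observe();w=optics.camera("wrist");T=s["tcp_rot"];p=s["eef_pos"]
g=lambda L,z:(plane(w,np.array(L)/6+[220,150],z)-p)@T
L=g([[261,300],[441,300]],27);L2=g([[262,302],[440,302]],21);E=g([[262,212],[441,212]],33);
B=g([[273,390],[450,390],[273,580],[450,580]],p[2]+25.2)
print("lips",L,"\nseat edge x=-22",L2,"\nend",E,"\nbar",B)
print("seat ctr tool x from edge (x=-22 ->) ",L2[:,0].mean()-22, "from end", E[:,0].mean()-32.5, "bar ctr x from end", B[:2,0].mean()-30, "y seat",L[:,1].mean(),"y bar",B[:,1].mean())
E
```

```text
lips [[23.35447715 -8.08330805 26.08912565]
 [23.35051171  7.77719534 26.08928614]] 
seat edge x=-22 [[21.73344467 -8.26206048 32.09044061]
 [21.72939726  7.91562556 32.09060431]] 
end [[32.42288947 -7.63910072 20.08177303]
 [32.41922137  7.47448102 20.08192587]] 
bar [[ 29.57677365  -5.08597513 -25.22404735]
 [ 29.57379608   6.47967421 -25.22393025]
 [ 16.35590763  -5.22701638 -25.21332579]
 [ 16.35262339   6.62489447 -25.21320561]]
seat ctr tool x from edge (x=-22 ->)  -0.26857903467334054 from end -0.0789445755440994 bar ctr x from end -0.4247151331976369 y seat -0.15305635611285018 y bar 0.6978942942158386
```

Bar and seats agree in this view apart from 0.85 mm across and 0.25 mm along. Correcting and lowering.

```bash
python3 -m pendant '[{"tx":0.2,"ty":-0.8,"tz":10,"ax":0,"ay":0,"az":0,"fingers":0},{"tx":0.2,"ty":-0.8,"tz":22,"ax":0,"ay":0,"az":0,"fingers":0},{"tx":0.2,"ty":-0.8,"tz":32,"ax":0,"ay":0,"az":0,"fingers":0},{"tx":0.2,"ty":-0.8,"tz":38,"ax":0,"ay":0,"az":0,"fingers":0},{"tx":0.2,"ty":-0.8,"tz":38,"ax":0,"ay":0,"az":0,"fingers":0},{"tx":0.2,"ty":-0.8,"tz":38,"ax":0,"ay":0,"az":0,"fingers":0}]'; python3 - <<'E'
from h import *
w=optics.camera("wrist"); save(w,"w22y",(220,150,340,260),6)
E
```

```text
t: 21.18
eef_pos: [537.3, 221.1, 14.9]
tcp_rot: [[-0.994, -0.106, 0.0], [-0.106, 0.994, 0.0], [-0.0, 0.0, -1.0]]
wrist_force: [0.9, -0.7, -0.7]
opening: 0.123
```

View pics/w22y.png

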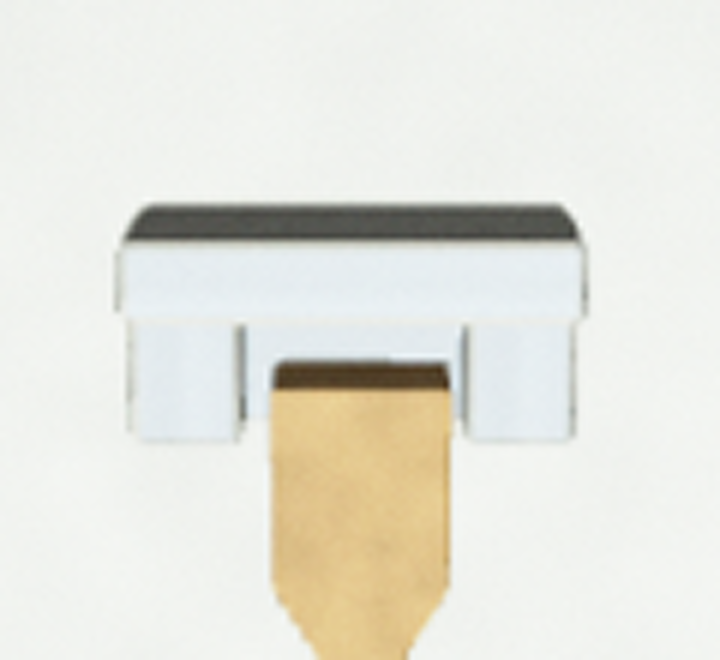

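```bash
python3 -m pendant '[{"tx":0,"ty":-0.5,"tz":3,"ax":0,"ay":0,"az":0,"fingers":0},{"tx":0,"ty":-0.5,"tz":6,"ax":0,"ay":0,"az":0,"fingers":0},{"tx":0,"ty":-0.5,"tz":9,"ax":0,"ay":0,"az":0,"fingers":0},{"tx":0,"ty":-0.5,"tz":10.5,"ax":0,"ay":0,"az":0,"fingers":0},{"tx":0,"ty":-0.5,"tz":10.5,"ax":0,"ay":0,"az":0,"fingers":0}]'; python3 - <<'E'
from h import *
w=optics.camera("wrist"); save(w,"w23y",(200,150,360,270),5); save(optics.camera("side"),"s23",(200,120,300,220),6)
E
```

```text
t: 21.85
eef_pos: [537.0, 220.6, 4.1]
tcp_rot: [[-0.994, -0.106, -0.0], [-0.106, 0.994, -0.0], [0.0, -0.0, -1.0]]
wrist_force: [0.2, 0.5, -1.7]
opening: 0.123
```

View pics/w23y.png

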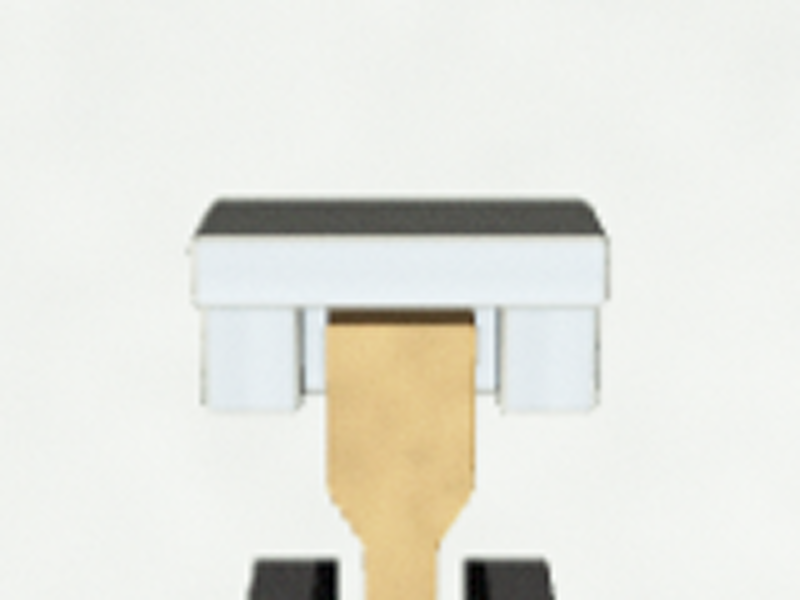

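View pics/s23.png

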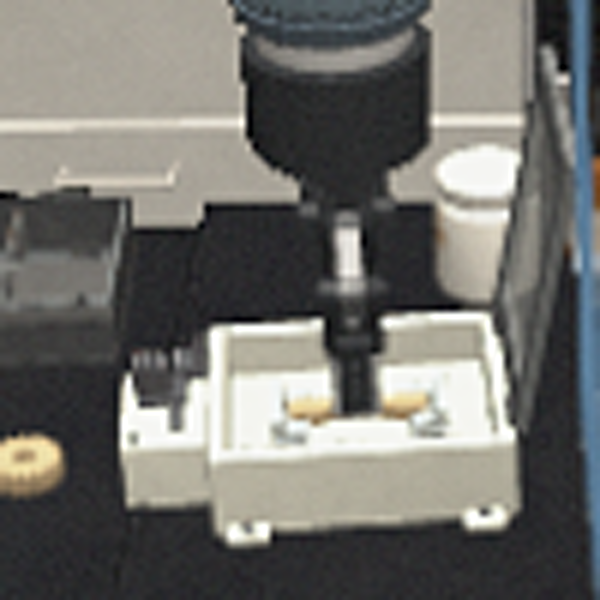

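Centred between the lips (300/500 against bar 327/475). One last small step down, then release.

```bash
python3 -m pendant '[{"tx":0,"ty":0,"tz":0.6,"ax":0,"ay":0,"az":0,"fingers":0},{"tx":0,"ty":0,"tz":0.6,"ax":0,"ay":0,"az":0,"fingers":0}]'; python3 -m pendant '[{"tx":0,"ty":0,"tz":0,"ax":0,"ay":0,"az":0,"fingers":14},{"tx":0,"ty":0,"tz":0,"ax":0,"ay":0,"az":0,"fingers":24},{"tx":0,"ty":0,"tz":0,"ax":0,"ay":0,"az":0,"fingers":28},{"tx":0,"ty":0,"tz":-15,"ax":0,"ay":0,"az":0,"fingers":28},{"tx":0,"ty":0,"tz":-45,"ax":0,"ay":0,"az":0,"fingers":28},{"tx":15,"ty":-10,"tz":-90,"ax":0,"ay":0,"az":0,"fingers":28},{"tx":40,"ty":-10,"tz":-130,"ax":0,"ay":0,"az":0,"fingers":20},{"tx":40,"ty":-10,"tz":-130,"ax":0,"ay":0,"az":0,"fingers":20},{"tx":40,"ty":-10,"tz":-130,"ax":0,"ay":0,"az":0,"fingers":20}]'; python3 - <<'E'
from h import *
w=optics.camera("wrist"); save(w,"w24",(180,80,380,280),3.5); save(optics.camera("side"),"s24",(200,120,300,220),6)
print(bar(w,29,(200,120,360,320)))
E
```

```text
t: 22.2
eef_pos: [537.2, 220.6, 3.9]
tcp_rot: [[-0.994, -0.106, 0.0], [-0.106, 0.994, 0.0], [-0.0, 0.0, -1.0]]
wrist_force: [-0.8, -0.9, 2.0]
opening: 0.12
t: 23.32
eef_pos: [498.5, 206.4, 134.2]
tcp_rot: [[-0.994, -0.106, 0.001], [-0.106, 0.994, 0.0], [-0.001, 0.0, -1.0]]
wrist_force: [0.1, 0.4, 0.4]
opening: 0.234
(array([536.49841309, 221.03646851]), (60.86717224121094, 11.872123718261719), np.float32(6.322442))
```

View pics/w24.png

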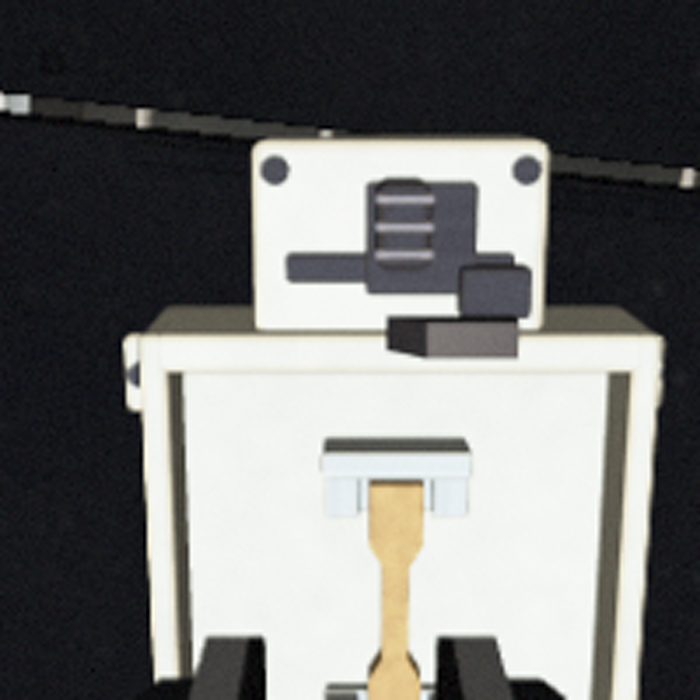

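View pics/s24.png

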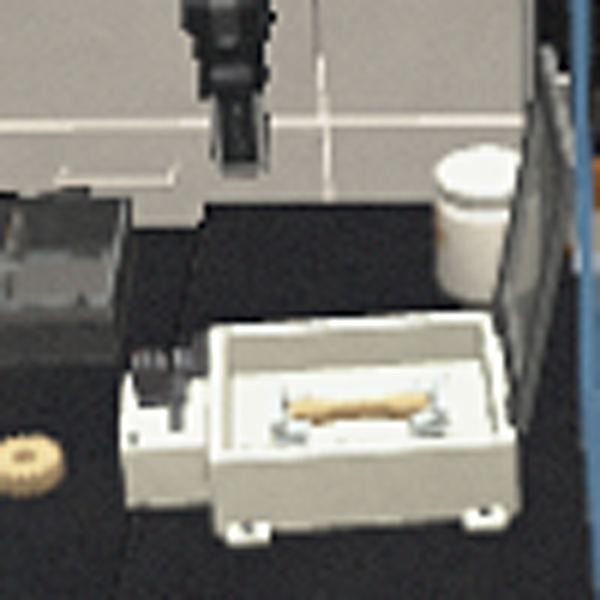

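The bar is seated between the lips and end walls (measured (536.5, 221.0), 6.3°), and the latch is home. Now over the top of the cover to its outer side.

```bash
python3 -m pendant '[{"tx":0,"ty":10,"tz":-30,"ax":0,"ay":0,"az":0,"fingers":0},{"tx":0,"ty":10,"tz":-60,"ax":0,"ay":0,"az":0,"fingers":0},{"tx":-50,"ty":10,"tz":-60,"ax":0,"ay":0,"az":0,"fingers":0},{"tx":-100,"ty":10,"tz":-60,"ax":0,"ay":0,"az":0,"fingers":0},{"tx":-145,"ty":10,"tz":-60,"ax":0,"ay":0,"az":0,"fingers":0},{"tx":-163,"ty":10,"tz":-60,"ax":0,"ay":0,"az":0,"fingers":0},{"tx":-163,"ty":10,"tz":-60,"ax":0,"ay":0,"az":0,"fingers":0}]'; python3 - <<'E'
from h import *
save(optics.camera("side"),"s25",(200,60,350,220),3.6)
E
```

```text
t: 24.3
eef_pos: [659.6, 233.3, 190.9]
tcp_rot: [[-0.994, -0.106, -0.003], [-0.106, 0.994, -0.001], [0.003, -0.0, -1.0]]
wrist_force: [-0.1, -0.3, 0.2]
opening: -0.001
```

View pics/s25.png

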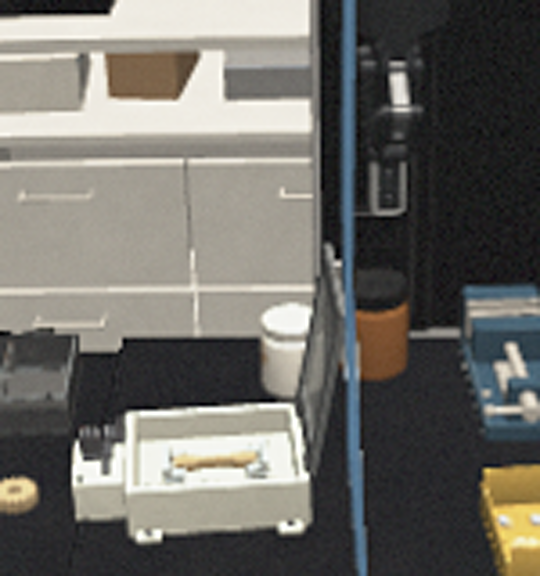

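```bash
python3 -m pendant '[{"tx":0,"ty":0,"tz":30,"ax":0,"ay":0,"az":0,"fingers":0},{"tx":0,"ty":0,"tz":60,"ax":0,"ay":0,"az":0,"fingers":0},{"tx":0,"ty":0,"tz":76,"ax":0,"ay":0,"az":0,"fingers":0},{"tx":0,"ty":0,"tz":76,"ax":0,"ay":0,"az":0,"fingers":0},{"tx":0,"ty":0,"tz":76,"ax":0,"ay":0,"az":0,"fingers":0}]'; python3 - <<'E'
from h import *
save(optics.camera("side"),"s26",(200,60,350,220),3.6)
s=manip.observe();d=s["eef_pos"]-[536.9,221.1,0];y=np.radians(6.05);print(d[0]*np.cos(y)+d[1]*np.sin(y),-d[0]*np.sin(y)+d[1]*np.cos(y),d[2])
E
```

```text
t: 24.98
eef_pos: [660.0, 233.9, 119.1]
tcp_rot: [[-0.994, -0.107, 0.002], [-0.107, 0.994, 0.0], [-0.002, 0.0, -1.0]]
wrist_force: [0.4, 0.4, 0.1]
opening: -0.0
124.0675775441728 -0.28868286347604055 119.4501061983711
```

View pics/s26.png

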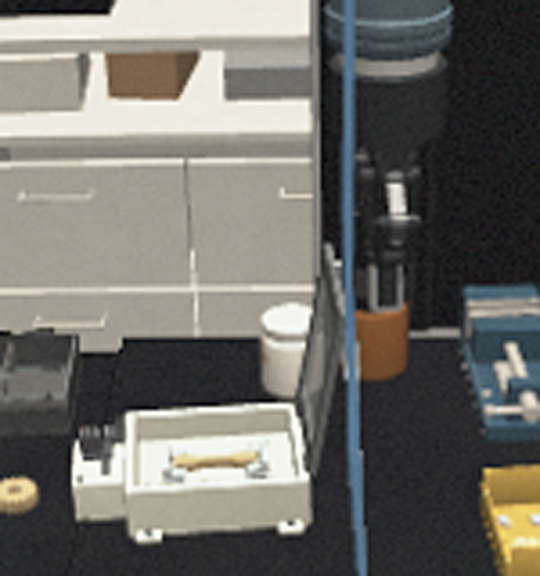

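```bash
python3 -m pendant '[{"tx":14,"ty":0,"tz":0,"ax":0,"ay":0,"az":0,"fingers":0},{"tx":27,"ty":0,"tz":0,"ax":0,"ay":0,"az":0,"fingers":0},{"tx":39,"ty":0,"tz":0,"ax":0,"ay":0,"az":0,"fingers":0},{"tx":51,"ty":0,"tz":0,"ax":0,"ay":0,"az":0,"fingers":0},{"tx":66,"ty":0,"tz":0,"ax":0,"ay":0,"az":0,"fingers":0},{"tx":80,"ty":0,"tz":2,"ax":0,"ay":0,"az":0,"fingers":0},{"tx":94,"ty":0,"tz":8,"ax":0,"ay":0,"az":0,"fingers":0},{"tx":107,"ty":0,"tz":16,"ax":0,"ay":0,"az":0,"fingers":0},{"tx":107,"ty":0,"tz":16,"ax":0,"ay":0,"az":0,"fingers":0}]'; python3 - <<'E'
from h import *
save(optics.camera("side"),"s27",(200,60,350,220),3.6)
s=manip.observe();d=s["eef_pos"]-[536.9,221.1,0];y=np.radians(6.05);print(d[0]*np.cos(y)+d[1]*np.sin(y),-d[0]*np.sin(y)+d[1]*np.cos(y),d[2])
E
```

```text
t: 26.15
eef_pos: [551.6, 222.2, 101.3]
tcp_rot: [[-0.994, -0.107, -0.001], [-0.107, 0.994, -0.0], [0.001, -0.0, -1.0]]
wrist_force: [1.5, 0.6, 1.0]
opening: 0.004
15.874348273046541 -0.471329269537863 101.89034547616107
```

View pics/s27.png

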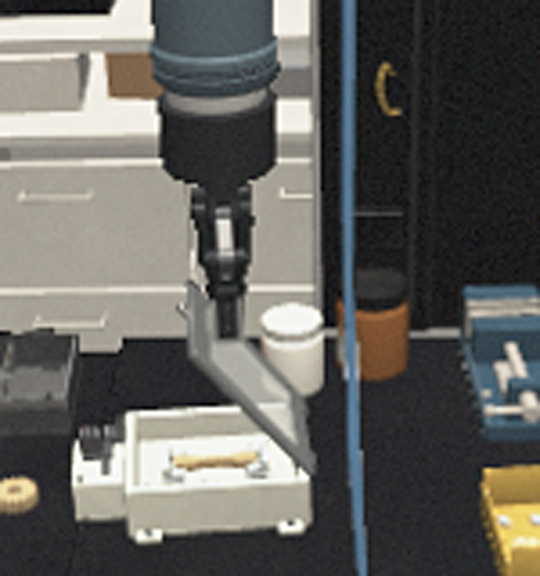

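The cover follows, now at about 0.9 rad. Continuing down.

```bash
python3 -m pendant '[{"tx":11,"ty":0,"tz":9,"ax":0,"ay":0,"az":0,"fingers":0},{"tx":20,"ty":0,"tz":20,"ax":0,"ay":0,"az":0,"fingers":0},{"tx":33,"ty":0,"tz":31,"ax":0,"ay":0,"az":0,"fingers":0},{"tx":44,"ty":0,"tz":44,"ax":0,"ay":0,"az":0,"fingers":0},{"tx":50,"ty":0,"tz":55,"ax":0,"ay":0,"az":0,"fingers":0},{"tx":54,"ty":0,"tz":64,"ax":0,"ay":0,"az":0,"fingers":0},{"tx":54,"ty":0,"tz":67,"ax":0,"ay":0,"az":0,"fingers":0},{"tx":54,"ty":0,"tz":67,"ax":0,"ay":0,"az":0,"fingers":0}]'; python3 - <<'E'
from h import *
save(optics.camera("side"),"s28",(200,90,320,210),5)
s=manip.observe();d=s["eef_pos"]-[536.9,221.1,0];y=np.radians(6.05);print(d[0]*np.cos(y)+d[1]*np.sin(y),-d[0]*np.sin(y)+d[1]*np.cos(y),d[2])
E
```

```text
t: 27.2
eef_pos: [499.0, 216.4, 34.3]
tcp_rot: [[-0.994, -0.106, -0.001], [-0.106, 0.994, -0.0], [0.001, -0.0, -1.0]]
wrist_force: [0.0, -0.3, 0.7]
opening: 0.001
-37.85011155685223 -0.6039222341572721 34.616345799515635
```

View pics/s28.png

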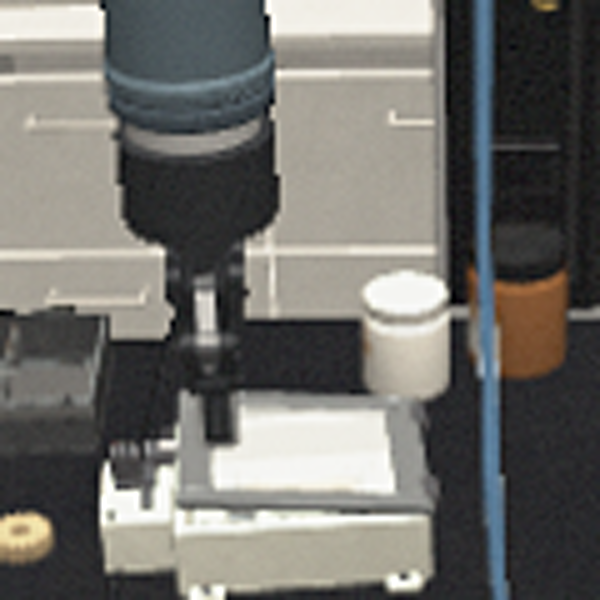

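Nearly shut. Pressing on in small steps.

```bash
python3 -m pendant '[{"tx":1,"ty":0,"tz":2,"ax":0,"ay":0,"az":0,"fingers":0},{"tx":2,"ty":0,"tz":4,"ax":0,"ay":0,"az":0,"fingers":0},{"tx":2,"ty":0,"tz":6,"ax":0,"ay":0,"az":0,"fingers":0},{"tx":2,"ty":0,"tz":7.5,"ax":0,"ay":0,"az":0,"fingers":0},{"tx":2,"ty":0,"tz":7.5,"ax":0,"ay":0,"az":0,"fingers":0}]'
```

```text
t: 27.88
eef_pos: [498.3, 216.4, 27.6]
tcp_rot: [[-0.994, -0.106, 0.002], [-0.106, 0.994, 0.0], [-0.002, 0.0, -1.0]]
wrist_force: [3.6, 0.1, 3.9]
opening: -0.001
```

```bash
python3 -m pendant '[{"tx":0,"ty":0,"tz":1,"ax":0,"ay":0,"az":0,"fingers":0},{"tx":0,"ty":0,"tz":1.5,"ax":0,"ay":0,"az":0,"fingers":0},{"tx":0,"ty":0,"tz":1.5,"ax":0,"ay":0,"az":0,"fingers":0}]'; python3 - <<'E'
from h import *
save(optics.camera("side"),"s29",(200,110,300,210),6); save(optics.camera("wrist"),"w29")
E
```

```text
t: 28.25
eef_pos: [496.8, 216.3, 25.3]
tcp_rot: [[-0.994, -0.106, -0.001], [-0.106, 0.994, -0.0], [0.001, 0.0, -1.0]]
wrist_force: [2.1, 0.3, 2.5]
opening: 0.002
```

View pics/s29.png

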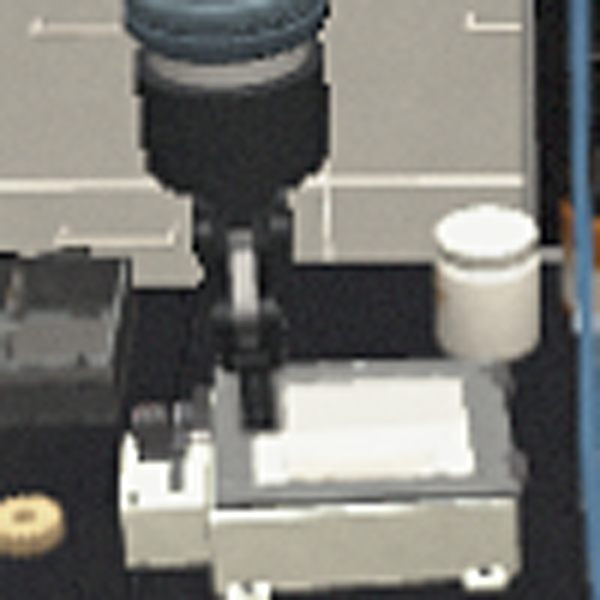

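View pics/w29.png

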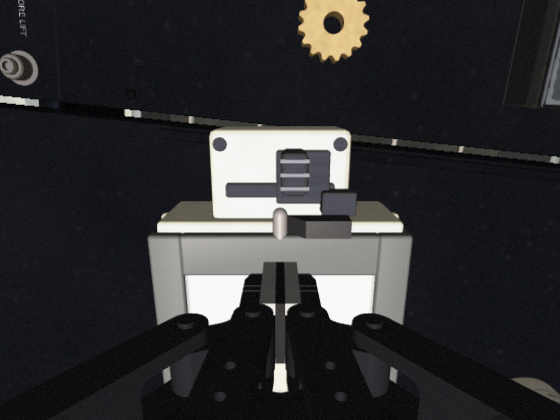

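The latch is displaced by about 5 mm, so the pin is on the bevel. A little more pressing.

```bash
python3 -m pendant '[{"tx":0,"ty":0,"tz":1,"ax":0,"ay":0,"az":0,"fingers":0},{"tx":0,"ty":0,"tz":2,"ax":0,"ay":0,"az":0,"fingers":0},{"tx":0,"ty":0,"tz":2,"ax":0,"ay":0,"az":0,"fingers":0},{"tx":0,"ty":0,"tz":2,"ax":0,"ay":0,"az":0,"fingers":0}]'; python3 - <<'E'
from h import *
save(optics.camera("wrist"),"w30",(180,100,380,320),2.7)
E
```

```text
t: 28.85
eef_pos: [496.8, 216.3, 23.3]
tcp_rot: [[-0.994, -0.106, -0.001], [-0.106, 0.994, -0.0], [0.001, -0.0, -1.0]]
wrist_force: [0.4, -0.5, 0.5]
opening: -0.0
```

View pics/w30.png

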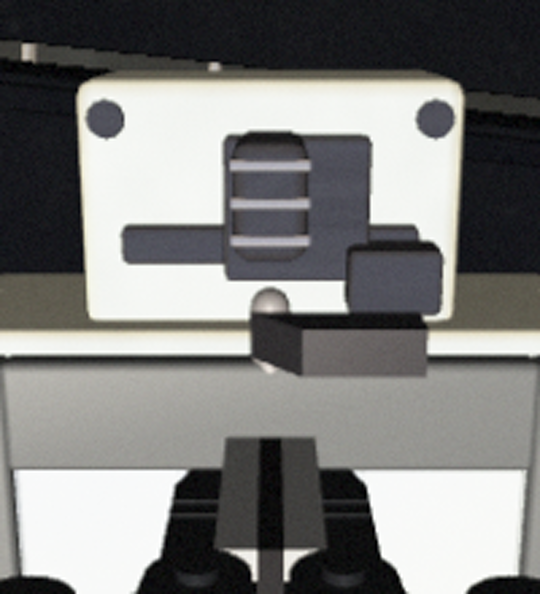

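The latch is home (slide fraction 0.38, as at the start) with its tongue over the pin. Lifting clear and checking.

```bash
python3 -m pendant '[{"tx":0,"ty":0,"tz":-10,"ax":0,"ay":0,"az":0,"fingers":0},{"tx":0,"ty":0,"tz":-50,"ax":0,"ay":0,"az":0,"fingers":0},{"tx":0,"ty":0,"tz":-100,"ax":0,"ay":0,"az":0,"fingers":0},{"tx":0,"ty":0,"tz":-150,"ax":0,"ay":0,"az":0,"fingers":0},{"tx":0,"ty":-60,"tz":-180,"ax":0,"ay":0,"az":0,"fingers":0},{"tx":0,"ty":-60,"tz":-180,"ax":0,"ay":0,"az":0,"fingers":0},{"tx":0,"ty":-60,"tz":-180,"ax":0,"ay":0,"az":0,"fingers":0},{"tx":0,"ty":-60,"tz":-180,"ax":0,"ay":0,"az":0,"fingers":0}]'; python3 - <<'E'
from h import *
save(optics.camera("wrist"),"w31",(240,80,440,300),2.7); save(optics.camera("top"),"t31");save(optics.camera("side"),"s31",(200,110,300,210),6)
E
```

```text
t: 29.9
eef_pos: [502.8, 157.3, 202.6]
tcp_rot: [[-0.994, -0.107, -0.002], [-0.107, 0.994, 0.0], [0.002, 0.0, -1.0]]
wrist_force: [-0.1, 0.4, -0.3]
opening: -0.003
```

View pics/w31.png

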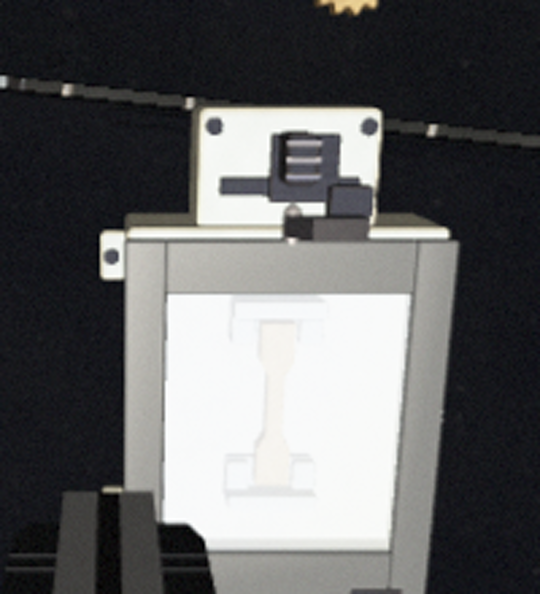

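View pics/s31.png

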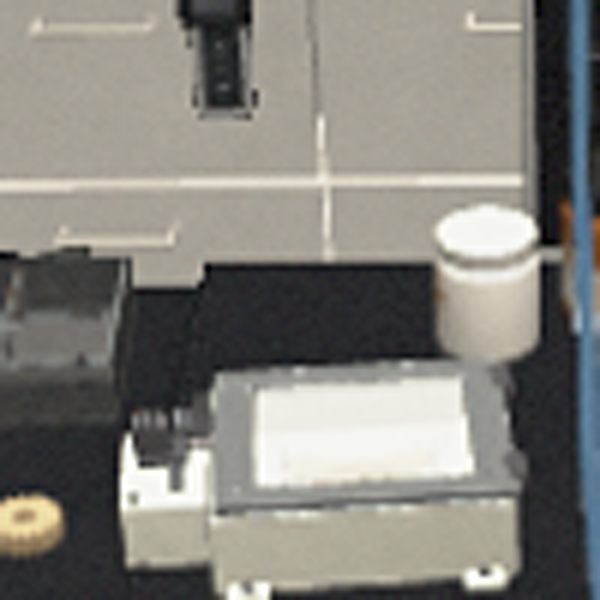

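View pics/t31.png

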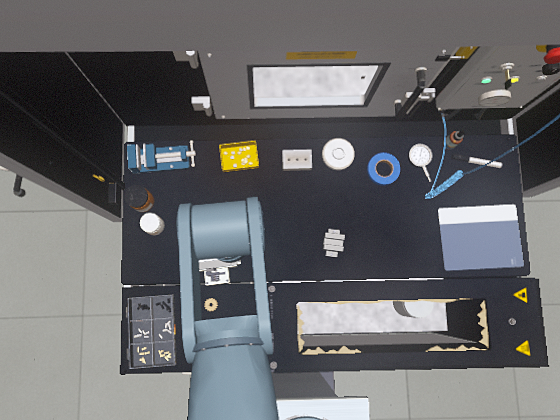

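The cover is shut and latched, the bar shows through the window in its seats, and the jar, tape roll and block are at their starting pixels. The robot touches nothing, so I'm handing in.

```bash
python3 -c "
from bench import job
print(job.job_done())"
```

```text
the job is handed in; nothing more can be done
None
```

The job is handed in at about 30 s of the 70 s allowed. The chamber is shut and latched with the bar lying in its two end seats; no verdict came back.

- **What I did:**
  - Pushed the latch aside with shut fingers, and the cover sprang fully open.
  - Lifted the bar by its two ends and laid it flat on the worktop near (540, 60).
  - Took it again across its waist and set it in the seats.
  - Swung the cover down from behind and pressed it until the latch snapped back.
- **Last checks:**
  - With the cover still open, the bar measured (536.5, 221.0) mm at 6.3°. The chamber centre is about (537, 221) at 6.05°, so the bar was within about 1 mm and 0.3°.
  - After closing, the latch slide was back at its starting position over the cover's pin.
  - The bar showed in its seats through the window.
  - The jar, tape roll and block were at their starting pixels by eye.
  - The fingers were well clear, with no contact force above the noise.
- **What disagreed:**
  - The pictures put the shut fingertips about 20 mm behind the reported TCP (about 33 mm fully open), not at it as described. My first latch push therefore passed above the thumb piece without touching it. I worked with the measured offset from then on.
  - Two wrist-camera views placed the chamber about 1.3 mm apart across its width, so I centred the bar by comparing it with the seat lips in one picture.
  - A first command was refused for missing keys and moved nothing.

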